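# Take down the glue-up stack

## Robot

A 6-joint arm with a two-finger parallel gripper is mounted at the origin on a cart in front of the work surface, level with it; the furniture and walls round the work are solid. World frame = base frame: x ahead of the robot, y to its left, z up, the work surface at z = 0. Lengths are in m, angles in rad, forces in N, time in s.
With the tool pointing down it reaches from about 0.275 to 0.725 m from the base axis. Payload 5.6 kg.
Tool frame: the origin (TCP) lies midway between the tips of the shut fingers; the grasp point (between the pads) lies 19 mm behind it; z points along the fingers, y is the direction in which the jaws open and shut (so a half turn about z gives the same grasp; the last joint's range is limited). The gripper opens to 85 mm and grips with 20 to 120 N. Pads are 22 mm wide; open, the fingers measure 114 mm over their backs; the gripper's body (76 mm by 85 mm) begins 54 mm behind the grasp point. The pads swing forward as they close: fully open they stand 13 mm farther back than shut.
Start: joints at [-1.057, 0.255, 0.108, 0, -1.424, -0.285], TCP at [0.125, -0.536, 0.231] pointing down, gripper open.
Joint ranges: [-2.95, 2.95], [-1.21, 1.97], [-1.09, 1.5], [-2.87, 1.71], [-2.94, -0.07], [-3.05, 3.05]. Speed limits (rad/s): [2.57, 2.57, 3.14, 3.14, 3.14, 3.14].

## Interface

Orientations are given as a unit quaternion [x, y, z, w].
In Python, from bench import manip, cams, models gives the robot as it stands. The module is installed in compiled form; this text tells all that it offers.
- The arm moves only by the tool arm_command, never from a script. Its argument "moves" is a list of rows, each a list of 7 numbers: the shift along the tool's x, y, z scaled (see below), then the turn, a rotation vector about the tool's x, y, z scaled (see below), then the opening, from 0 (shut) to 1 (fully open). In form: [[dx, dy, dz, ax, ay, az, gripper], ...]. A call has 1 to 12 rows; each row is the pose to reach, as a shift and turn from the pose measured when the call began, along the tool's axes at that moment, turning the shorter way round; what a row does not reach only later rows make up. The controller multiplies each number of a shift by 0.2 m and each number of a turn by 360 degrees. A row lasts 1/8 s, in which the tool goes at most 62.5 mm and 10.7 degrees, less where a joint would pass 70% of its speed; a pose out of reach is approached as far as the arm can. A call with a number of a shift or a turn outside -1 to 1 is refused whole. A call with a gripper value outside its range is refused whole. The fingers move at their own pace and stop on an object; "force" is the grip in N (left out, the last holds). Time passes only in rows, so rows that repeat a pose let the fingers close. It gives the time, the measured TCP pose, the force and the opening at its end, in the units of the state.
- manip.get_obs(): the state, without advancing time (a new reading comes with each control period).
- cams.camera(name): name is "scene" or "top" or "wrist"; returns (picture, depth): 420x560x3 uint8, blue, green, red; 420x560 float32, m along the optical axis (not along the pixel's ray), 0 where there is no reading.
- cams.camera_model(name): a dict with "fx", "fy", "cx", "cy" (pixels), "distortion" ([k1, k2, p1, p2, k3] as OpenCV has them; the pictures are not rectified), "T" (4x4, takes a point from camera to world coordinates); the wrist camera has in their place "hand_eye" (4x4, takes a point from camera to tool coordinates, whose origin is the TCP and whose axes are the flange's). Camera axes: x right, y up, looking along -z (the intrinsics and any distortion apply to the point x, -y, -z); pixel columns grow to the right and rows downward; lengths in m; the calibration is good to about 2 mm. A picture is of the moment at which its call begins: read the wrist's pose just before it. camera_model takes no time and is no camera call.
- manip.finish_job(): hands the job in, once; it reports no verdict.
Trained networks look in the newest picture that a camera, given by its name, has taken for a name from the list of things; names that differ only in an ending like _2 or _b are one class to them, and where a whole thing is asked for, a point or a joint stands for the part that bears it (a point fixed in the world has none). Each returns a list of dicts, best first, with "confidence" (0 to 1); they miss things now and then, are a little off and sometimes report something else, mostly with a low value. They report only what shows in the picture. A call takes as long as a camera call.
- models.regions_of(camera, query): "region" (420x560 bool, what is visible of it) and "extent" ([left, top, width, height] in pixels, round what is visible of it).
The state is a dict: "time": time; "joints": joint angles; "joint_velocities": joint speeds; "joint_efforts": joint torques, N m; "ee_pos": TCP position; "ee_rot": TCP orientation; "wrist_force": force on the tool from outside, world axes, zero at the start; "torque": the same for the moment, N m; "grip_width": finger opening in m.
Only numpy, scipy, OpenCV 4.12 (cv2) and the standard library are available. Lean on these libraries where they do the work, as an engineer would, in place of code of your own. Each camera call takes 0.05 s, during which the arm holds its last target.

## Task

The glue has set: take the pressing stack apart, one piece after another from the top, and put each piece at once the same way up in the middle of its own place: the round weight in the round tray, the square weight in the square tray, the light wooden caul in the oblong tray, lying along it, and the glued panel lengthways across both battens of the drying rack, in line with the rack. Set every piece down flat; do not drop any.

Things in the scene. Friction and masses are not known exactly. Their poses are not given: they have to be found in the camera images.
- round_weight_centre (a point): Round steel weight, a plain bright cylinder 28 mm across and 30 mm high (the top 4 mm narrows to 24 mm), about 0.14 kg. At the start it is the top of the glue-up stack, standing on the square weight. The point is its centre, 15 mm above its underside; z up along its axis.
- square_weight_centre (a point): Square dark iron weight, 38 x 38 mm and 22 mm high, about 0.24 kg. At the start it is second from the top, on the light caul and under the round weight. The point is its centre, 11 mm above its underside; x and y are square to its sides, z up.
- caul_centre (a point): Caul: a light beech pressing block, 80 mm long (its x), 44 mm wide (its y), 18 mm thick, about 0.05 kg. At the start it is third from the top, under the square weight and on the panel. The point is its centre, 9 mm above its underside; z up.
- panel_centre (a point): Glued panel, the finished workpiece: dark wood with a thin light core showing along its edges, 112 mm long (its x), 52 mm wide (its y), 16 mm thick, about 0.08 kg. At the start it is the bottom loose piece of the stack and lies on a fixed plywood pressing board (128 x 70 mm, 12 mm thick). The point is its centre, 8 mm above its underside; z up.
- round_tray_floor (a point): Round tray, for the round weight. Fixed to the table while you work. Plain brown wood, 9 mm high: a 5 mm floor with a raised lip 4 mm higher and 6 mm wide round it. The inside is 58 mm across. The point lies on the floor at its middle, 5 mm above the table; z up.
- square_tray_floor (a point): Square tray, for the square weight. Fixed to the table while you work. Plain brown wood, 9 mm high: a 5 mm floor with a raised lip 4 mm higher and 6 mm wide round it. The inside is 62 x 62 mm, 74 x 74 mm outside. The point lies on the floor at its middle, 5 mm above the table; z up, x and y square to its sides.
- caul_tray_floor (a point): Oblong tray, for the caul. Fixed to the table while you work. Plain brown wood, 9 mm high: a 5 mm floor with a raised lip 4 mm higher and 6 mm wide round it. The inside is 104 mm (x) by 68 mm (y), 116 x 80 mm outside. The point lies on the floor at its middle, 5 mm above the table; z up, x along its length.
- drying_rack_top (a point): Drying rack, for the panel: a fixed brown board 110 mm (x) by 76 mm (y), 8 mm thick, carrying two light battens that run along y, each 12 mm wide and 70 mm long, at 36 mm either side of the middle (60 mm clear between them), their flat tops 23 mm above the table. The panel lies along x across both battens and overhangs each by about 14 mm. The point is at the middle of the rack at the height of the batten tops; z up.

How it is judged:
On the way, in this order (a step that is already met when the one before it is completed fails the run):
1. the round weight is set down in its own place (horizontal distance between round_weight_centre and round_tray_floor below 0.015 m and z of round_weight_centre in the frame of round_tray_floor below 0.02 m and contact force between the fingers and round_weight below 0.05 N), for 0.2 s.
2. the square weight is set down in its own place (horizontal distance between square_weight_centre and square_tray_floor below 0.015 m and z of square_weight_centre in the frame of square_tray_floor below 0.016 m and contact force between the fingers and square_weight below 0.05 N), for 0.2 s.
3. the caul is set down in its own place (horizontal distance between caul_centre and caul_tray_floor below 0.015 m and z of caul_centre in the frame of caul_tray_floor below 0.014 m and contact force between the fingers and caul below 0.05 N), for 0.2 s.
4. the panel is set down in its own place (horizontal distance between panel_centre and drying_rack_top below 0.015 m and z of panel_centre in the frame of drying_rack_top below 0.013 m and contact force between the fingers and panel below 0.05 N), for 0.2 s.
At the end, for the whole second after the job is handed in: Each piece is in its own place (round, square and oblong tray, drying rack), centred within 12 mm, flat (height within 4 mm, tilt under 0.12 rad) and at rest; caul and panel along their places within 0.2 rad, either way round (horizontal distance between panel_centre and drying_rack_top below 0.012 m and z of panel_centre in the frame of drying_rack_top between 0.004 and 0.012 m and angle between each of panel_centre, caul_centre, square_weight_centre, round_weight_centre's own z axis and vertical below 0.12 rad and linear speed of each of panel, caul, square_weight, round_weight below 0.02 m/s and angle between the x axis of panel_centre and the x axis of drying_rack_top, either way round below 0.2 rad and horizontal distance between caul_centre and caul_tray_floor below 0.012 m and z of caul_centre in the frame of caul_tray_floor between 0.005 and 0.013 m and angle between the x axis of caul_centre and the x axis of caul_tray_floor, either way round below 0.2 rad and horizontal distance between square_weight_centre and square_tray_floor below 0.012 m and z of square_weight_centre in the frame of square_tray_floor between 0.007 and 0.015 m and horizontal distance between round_weight_centre and round_tray_floor below 0.012 m and z of round_weight_centre in the frame of round_tray_floor between 0.011 and 0.019 m); the robot touches nothing.
It fails at once if the panel is dropped: it falls freely, out of the gripper, faster than 0.7 m/s (some 25 mm of fall) (linear speed of panel above 0.7 m/s and contact force between the fingers and panel below 0.05 N).
It fails at once if the caul is dropped: it falls freely, out of the gripper, faster than 0.7 m/s (some 25 mm of fall) (linear speed of caul above 0.7 m/s and contact force between the fingers and caul below 0.05 N).
It fails at once if the square weight is dropped: it falls freely, out of the gripper, faster than 0.7 m/s (some 25 mm of fall) (linear speed of square_weight above 0.7 m/s and contact force between the fingers and square_weight below 0.05 N).
It fails at once if the round weight is dropped: it falls freely, out of the gripper, faster than 0.7 m/s (some 25 mm of fall) (linear speed of round_weight above 0.7 m/s and contact force between the fingers and round_weight below 0.05 N).
It also fails if it takes over 125 s, if anything falls off the work surface, if the arm or the gripper's body presses on something with over 40 N, if the wrist force passes 120 N, or if a joint passes its speed limit or range.

## Working session

There is one attempt and no reset: what is moved stays moved. The work goes in short steps, Python scripts to look and compute and a tool call to move; the robot and the scene stay as the last step left them, time stands still between calls to the robot, and variables do not carry over. Pictures are saved under pics/ and viewed, and the job is handed in when it is done.

Besides the shell and the picture viewer there is one more tool, called after "Call:" by a JSON object that holds its "api" and its "payload", one argument or row to a line. arm_command: Moves the arm, as the interface text tells. Its arguments: {"type":"object","properties":{"moves":{"type":"array"},"force":{"type":"number"}},"required":["moves"]}

```bash
ls; mkdir -p pics; python3 - <<'E'
from bench import manip,cams,models
import cv2
o=manip.get_obs(); print(o)
for n in ["scene","top","wrist"]:
    p,d=cams.camera(n); cv2.imwrite(f"pics/{n}0.png",p); print(n,cams.camera_model(n))
E
```

```text
pics
{'time': 0.0, 'joints': array([-1.05738599e+00,  2.55724606e-01,  1.06995487e-01, -4.69012325e-04,
       -1.42387728e+00, -2.84603635e-01]), 'joint_velocities': array([-1.30433844e-03,  1.35640679e-04, -5.23345464e-05,  1.44270223e-04,
       -1.24878238e-03,  1.40800299e-03]), 'joint_efforts': array([ 4.95356726e-04, -3.86623657e+01,  2.37938762e+01,  5.36520347e+00,
       -6.09209077e-03,  2.37701720e-06]), 'ee_pos': array([ 0.12469436, -0.53517187,  0.23040488]), 'ee_rot': array([-1.14119598e-01,  9.93466579e-01,  9.24056139e-04, -1.37881421e-04]), 'wrist_force': array([ 0.65635653,  0.06546186, -0.06197725]), 'torque': array([ 0.01373645,  0.02318001, -0.0537081 ]), 'grip_width': 0.08546964497271194}
scene {'fx': 514.6013961344387, 'fy': 514.6013961344387, 'cx': 284.8863359444562, 'cy': 212.21177046136333, 'distortion': array([-0.12237211,  0.        ,  0.        ,  0.        ,  0.        ]), 'T': array([[-0.56741735,  0.5260795 , -0.633465  , -0.16343358],
       [-0.82339966, -0.35586043,  0.44201397,  0.57130715],
       [ 0.00710936,  0.77240126,  0.63509507,  0.797912
[... 364 characters left out ...]
.00766594,  0.10235118],
       [ 0.00957587,  0.19633061,  0.980491  ,  1.28905116],
       [ 0.        ,  0.        ,  0.        ,  1.        ]])}
wrist {'fx': 298.14253581467773, 'fy': 298.14253581467773, 'cx': 280.8674637393926, 'cy': 214.32471640784567, 'distortion': array([-0.05400079,  0.        ,  0.        ,  0.        ,  0.        ]), 'hand_eye': array([[ 7.08166082e-04,  9.53952579e-01,  2.99956621e-01,
         7.62291982e-02],
       [ 9.99999640e-01, -5.35328122e-04, -6.58389149e-04,
        -3.07165495e-04],
       [-4.67496812e-04,  2.99956980e-01, -9.53952615e-01,
        -1.43138137e-01],
       [ 0.00000000e+00,  0.00000000e+00,  0.00000000e+00,
         1.00000000e+00]])}
```

View pics/top0.png

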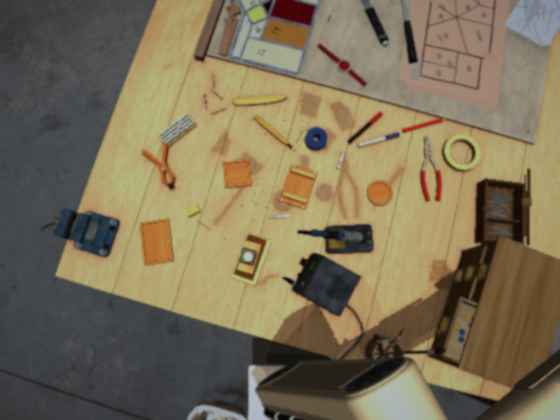

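View pics/scene0.png

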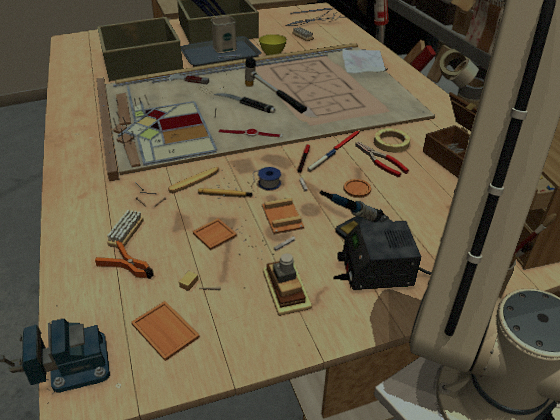

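Top view: the stack is at (250,258), the round tray at (379,192), the square tray at (237,174), the oblong tray at (157,242) and the rack at (298,187). The soldering station, at (330,270), stands near the stack.

```bash
cat > h.py <<'E'
from bench import manip,cams,models
import cv2,numpy as np
from scipy.spatial.transform import Rotation as R
def T_of(n,o=None):
    m=cams.camera_model(n)
    if n!="wrist": return m,m["T"]
    o=o or manip.get_obs(); A=np.eye(4);A[:3,:3]=R.from_quat(o["ee_rot"]).as_matrix();A[:3,3]=o["ee_pos"]
    return m,A@m["hand_eye"]
def cloud(n):
    o=manip.get_obs(); m,T=T_of(n,o); p,d=cams.camera(n)
    v,u=np.mgrid[:420,:560]; K=np.array([[m["fx"],0,m["cx"]],[0,m["fy"],m["cy"]],[0,0,1]])
    q=cv2.undistortPoints(np.stack([u,v],-1).reshape(-1,1,2).astype(np.float64),K,m["distortion"]).reshape(420,560,2)
    X=np.stack([q[...,0]*d,-q[...,1]*d,-d],-1)@T[:3,:3].T+T[:3,3]
    X[d<=0]=np.nan
    return p,d,X
def rays(n,uv,z,o=None):
    m,T=T_of(n,o);K=np.array([[m["fx"],0,m["cx"]],[0,m["fy"],m["cy"]],[0,0,1]])
    q=cv2.undistortPoints(np.asarray(uv,float).reshape(-1,1,2),K,m["distortion"]).reshape(-1,2)
    D=np.c_[q[:,0],-q[:,1],-np.ones(len(q))]@T[:3,:3].T
    return T[:3,3]+D*((z-T[2,3])/D[:,2])[:,None]
E
python3 - <<'E'
from h import *
np.set_printoptions(precision=4,suppress=True)
C={n:cloud(n) for n in("top","scene")}
for q in ["round_weight","square_weight","caul","panel","round_tray","square_tray","caul_tray","drying_rack"]:
  nm=q+("_centre" if q in("round_weight","square_weight","caul","panel") else "_top" if q=="drying_rack" else "_floor")
  for n in C:
    try: r=models.regions_of(n,nm)
    except Exception as e: print(nm,e);continue
    for b in r[:2]:
        X=C[n][2][b["region"]];X=X[~np.isnan(X[:,0])]
        w=rays(n,np.argwhere(b["region"])[:,::-1],0.009)
        rect=cv2.minAreaRect((w[:,:2]*1000).astype(np.float32))
        print(nm,n,round(b["confidence"],2),b["extent"],"med",np.median(X,0),"z5/95",np.percentile(X[:,2],[5,95]),"rect@z9",rect)
X=C["top"][2]
# height map grid
print("floor z", np.nanmedian(X[180:240,200:240,2]))
H=np.nan_to_num(X[...,2]); cv2.imwrite("pics/h0.png",np.clip(H*1000*1.2,0,255).astype(np.uint8))
p=C["top"][0]; cv2.imwrite("pics/crop0.png",cv2.resize(p[120:320,100:420],None,fx=2.5,fy=2.5,interpolation=cv2.INTER_CUBIC))
E
```

```text
round_weight_centre top 0.64 [242.4, 248.1, 11.1, 12.1] med [0.4213 0.1605 0.0953] z5/95 [0.0668 0.1005] rect@z9 ((429.504150390625, 164.77096557617188), (32.032859802246094, 29.447818756103516), 27.40369987487793)
round_weight_centre scene 0.52 [283.4, 252.3, 10.9, 20.7] med [0.4126 0.1666 0.0902] z5/95 [0.07   0.0989] rect@z9 ((478.5955505371094, 120.53174591064453), (27.877094268798828, 54.520015716552734), 55.92351150512695)
square_weight_centre top 0.5 [238.1, 244.8, 19.8, 21.8] med [0.4272 0.1658 0.0667] z5/95 [0.0479 0.0907] rect@z9 ((430.3492126464844, 166.489990234375), (41.32298278808594, 42.440067291259766), 74.23513793945312)
square_weight_centre scene 0.75 [270.8, 260.2, 25.2, 21.6] med [0.4095 0.1734 0.064 ] z5/95 [0.0495 0.0689] rect@z9 ((459.5672912597656, 137.31771850585938), (46.78873825073242, 55.74702453613281), 56.42670440673828)
caul_centre top 0.53 [234.5, 240.6, 28.9, 34.5] med [0.4116 0.158  0.0448] z5/95 [0.039  0.0498] rect@z9 ((428.99908447265625, 163.09732055664062), (46.7054443359375, 84.29380798339844), 74.18805694580078)
caul_centre scene 0.64 [270.9, 
[... 2265 characters left out ...]
1658935546875), 54.82963180541992)
drying_rack_top top 0.67 [277.8, 164.4, 39.0, 46.6] med [0.6228 0.0326 0.0078] z5/95 [0.0013 0.0234] rect@z9 ((624.1644287109375, 33.56459045410156), (79.80712127685547, 114.07627868652344), 70.09645080566406)
drying_rack_top scene 0.59 [263.6, 200.1, 41.1, 35.9] med [0.6199 0.0367 0.0084] z5/95 [0.002  0.0227] rect@z9 ((621.7860107421875, 34.624900817871094), (79.22630310058594, 125.74156951904297), 72.1326904296875)
drying_rack_top scene 0.22 [272.5, 261.7, 23.2, 21.2] med [0.4103 0.175  0.063 ] z5/95 [0.0488 0.0689] rect@z9 ((457.8063049316406, 139.87216186523438), (44.480003356933594, 55.52370071411133), 56.426490783691406)
floor z -0.000794959861360578
```

View pics/h0.png

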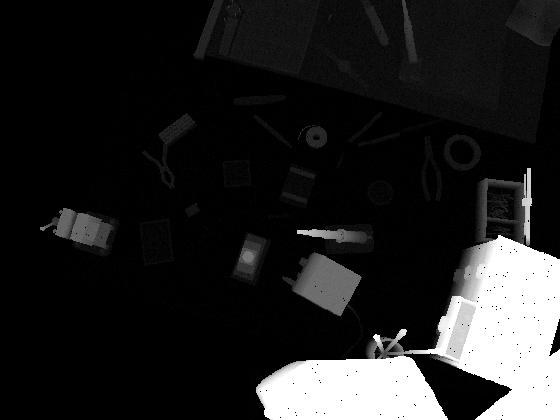

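View pics/crop0.png

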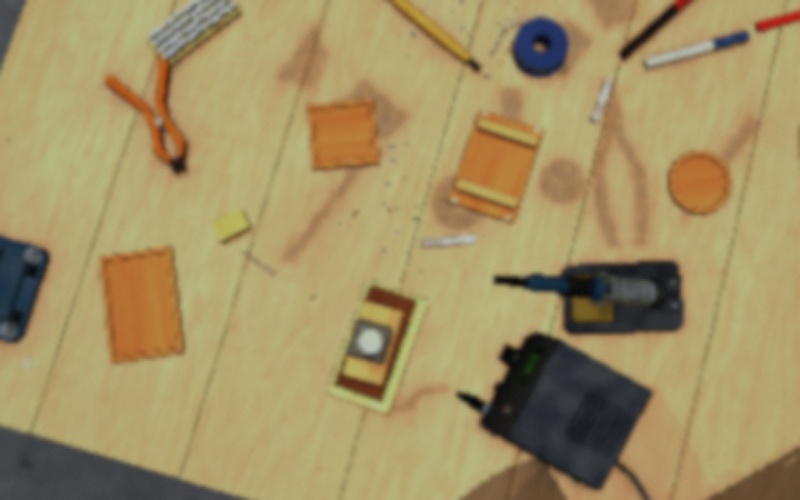

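```bash
python3 - <<'E'
from h import *
G=np.full((40,60),-1.0)
for n in("scene","top"):
    p,d,X=cloud(n); Y=X[~np.isnan(X[...,0])]
    i=((Y[:,0]+0.05)/0.03).astype(int); j=((0.6-Y[:,1])/0.03).astype(int)
    ok=(Y[:,0]>-0.05)&(Y[:,1]<0.6)&(i<29)&(j<44)&(j>=0)
    np.maximum.at(G,(i[ok],j[ok]),Y[ok,2])
print("y(cm):    "+" ".join(f"{int(60-3*j):4d}" for j in range(44)))
for i in range(28,-1,-1): print(f"x{-0.05+0.03*i:5.2f} "+" ".join(f"{int(G[i,j]*1000):4d}" for j in range(44)))
E
```

```text
y(cm):      60   57   54   51   48   45   42   39   36   33   30   27   24   21   18   15   12    9    6    3    0   -3   -6   -9  -12  -15  -18  -21  -24  -27  -30  -33  -36  -39  -42  -45  -48  -51  -54  -57  -60  -63  -66  -69
x 0.79    1    3    5    4    3    5    4   31   32   31    7    4    5    4   13   18   16    5    6    4   30    4    4    3    7   16   16    5    7   11   12   10    8   14   20   17   17   16   17   17   16   16   15    4
x 0.76    4    5    5    6    5    6   32   33   35   16    4    8    7    7    5   14   18   14    5   43   38   38    6   11   18   14   14   18   14   10   13   15   18   23   23   20   11   13   14   16   17   16    3    5
x 0.73    5    5    6    7    4    5   32   32    5    4    4    5    6    4    6    4   15   18   38   36   38   37    5   16   15   15   15   11    6    7   14   17   22   23   23   23   16    5    4    5   12   12    4    5
x 0.70    7    5    5    6   20   20   22    5    6    6    4    4    5    7    5    5    4    4    7    5   36    7   11    8    4    4    5    5    4    6   15   15   24   20    4   25   
[... 5187 characters left out ...]
 -835 -840 -835 -832 -835 -832    4    5  177  222  227  228  228  226  220 -1000 -1000 -1000 -1000 -1000 -1000 -1000 -1000 -1000 -1000 -1000 -1000 -1000 -1000 -1000 -1000 -1000 -1000 -1000 -1000 -1000
x-0.02 -834 -838 -828 -835 -835 -834 -836 -836 -835 -834 -838 -832 -838 -834 -1000 -1000 -1000  223  227  228  227  226  221 -1000 -1000 -1000 -1000 -1000 -1000 -1000 -1000 -1000 -1000 -1000 -1000 -1000 -1000 -1000 -1000 -1000 -1000 -1000 -379 -1000
x-0.05 -834 -834 -833 -831 -831 -831 -835 -836 -478 -488 -834 -833 -839 -832 -1000 -1000 -1000  215  225  227  226 -1000 -1000 -1000 -1000 -1000 -1000 -1000 -1000 -1000 -1000 -1000 -1000 -1000 -1000 -1000 -1000 -1000 -1000 -834 -836 -836 -394 -1000
```

```bash
cat >> h.py <<'E'
def go(x,y,z,xang,o=None):
    o=o or manip.get_obs(); Rc=R.from_quat(o["ee_rot"]); a=np.radians(xang)
    M=np.c_[[np.cos(a),np.sin(a),0],[np.sin(a),-np.cos(a),0],[0,0,-1]]
    s=Rc.inv().apply(np.array([x,y,z])-o["ee_pos"])/0.2
    r=(Rc.inv()*R.from_matrix(M)).as_rotvec()/(2*np.pi)
    print("shift",np.round(s,4),"turn",np.round(r,4),"rows>=",max(np.linalg.norm(s)*0.2/0.0625,np.degrees(np.linalg.norm(r)*2*np.pi)/10.7).round(1))
def st():
    o=manip.get_obs();M=R.from_quat(o["ee_rot"]).as_matrix()
    print("t",round(o["time"],2),"pos",o["ee_pos"].round(4),"xang",np.degrees(np.arctan2(M[1,0],M[0,0])).round(2)%360,"tilt",np.degrees(np.arccos(-M[2,2])).round(2),"F",o["wrist_force"].round(2),"w",round(o["grip_width"],4),"j",o["joints"].round(2))
    return o
E
python3 -c "
from h import *
st();go(.125,-.535,.38,164)"
```

```text
t 1.15 pos [ 0.1248 -0.5357  0.2313] xang 193.11 tilt 0.0 F [ 0.79 -0.38  0.11] w 0.0854 j [-1.06  0.26  0.11  0.   -1.42 -0.28]
shift [-0.0019  0.0029 -0.7436] turn [ 0.     -0.      0.0809] rows>= 2.7
```

Call:
{"api": "arm_command", "payload": {
  "moves": [
    [0, 0, -0.35, 0, 0, 0, 1],
    [0, 0, -0.7, 0, 0, 0, 1],
    [0, 0, -0.75, 0, 0, 0, 1],
    [0, 0, -0.75, 0, 0, 0, 1]
  ]
}}

```text
time: 1.65
ee_pos: [0.1249, -0.5364, 0.3835]
ee_rot: [-0.114, 0.993, -0.002, 0.001]
wrist_force: [-0.2, -0.6, -0.8]
grip_width: 0.0852
```

```bash
python3 -c "
from h import *
st();go(.25,-.35,.38,164);go(.40,.165,.36,164)"
```

```text
t 1.65 pos [ 0.1249 -0.5364  0.3835] xang 193.1 tilt 0.28 F [-0.17 -0.6  -0.82] w 0.0852 j [-1.06  0.27  0.51  0.   -1.81 -0.28]
shift [-0.8202  0.7659  0.0147] turn [-0.0007  0.0003  0.0808] rows>= 3.6
shift [-2.1342  3.1044  0.1048] turn [-0.0007  0.0003  0.0808] rows>= 12.1
```

Call:
{"api": "arm_command", "payload": {
  "moves": [
    [-0.3, 0.25, 0, 0, 0, 0.02, 1],
    [-0.55, 0.5, 0, 0, 0, 0.04, 1],
    [-0.85, 0.75, 0, 0, 0, 0.06, 1],
    [-0.95, 0.98, 0, 0, 0, 0.08, 1],
    [-0.95, 0.98, 0, 0, 0, 0.08, 1]
  ]
}}

```text
time: 2.28
ee_pos: [0.2659, -0.2998, 0.382]
ee_rot: [0.136, 0.991, -0.002, 0.001]
wrist_force: [0.3, 0.3, 0.7]
grip_width: 0.0857
```

```bash
python3 -c "
from h import *
st();go(.40,.165,.36,164)"
```

```text
t 2.27 pos [ 0.2659 -0.2998  0.382 ] xang 164.38 tilt 0.23 F [0.32 0.27 0.7 ] w 0.0857 j [-0.45 -0.05  0.14  0.   -1.76 -1.4 ]
shift [-0.0196  2.4191  0.103 ] turn [-0.0005  0.0004  0.0011] rows>= 7.7
```

Call:
{"api": "arm_command", "payload": {
  "moves": [
    [0, 0.3, 0, 0, 0, 0, 1],
    [0, 0.6, 0, 0, 0, 0, 1],
    [0, 0.9, 0, 0, 0, 0, 1],
    [0, 1.0, 0, 0, 0, 0, 1],
    [0, 1.0, 0, 0, 0, 0, 1]
  ]
}}

```text
time: 2.9
ee_pos: [0.3197, -0.106, 0.3804]
ee_rot: [0.134, 0.991, -0.002, 0.0]
wrist_force: [1.5, -0.8, 0.5]
grip_width: 0.0851
```

Call:
{"api": "arm_command", "payload": {
  "moves": [
    [0, 0.3, 0, 0, 0, 0, 1],
    [0, 0.6, 0.05, 0, 0, 0, 1],
    [0, 0.9, 0.1, 0, 0, 0, 1],
    [0, 1.0, 0.1, 0, 0, 0, 1],
    [0, 1.0, 0.1, 0, 0, 0, 1]
  ]
}}

```text
time: 3.52
ee_pos: [0.373, 0.0868, 0.3589]
ee_rot: [0.134, 0.991, -0.003, -0.0]
wrist_force: [-0.1, 0.3, 0.7]
grip_width: 0.0855
```

```bash
python3 -c "
from h import *
st();go(.40,.165,.34,164)"
```

```text
t 3.52 pos [0.373  0.0868 0.3589] xang 164.65 tilt 0.29 F [-0.12  0.31  0.74] w 0.0855 j [ 0.65 -0.09  0.05  0.   -1.71 -2.48]
shift [-0.0266  0.4134  0.0926] turn [-0.0008 -0.      0.0018] rows>= 1.4
```

Call:
{"api": "arm_command", "payload": {
  "moves": [
    [0, 0.25, 0.1, 0, 0, 0, 1],
    [0, 0.42, 0.15, -0.0008, 0, 0.0018, 1],
    [0, 0.42, 0.15, -0.0008, 0, 0.0018, 1],
    [0, 0.42, 0.15, -0.0008, 0, 0.0018, 1]
  ]
}}

```text
time: 4.03
ee_pos: [0.3955, 0.1661, 0.3291]
ee_rot: [0.14, 0.99, 0.0, 0.0]
wrist_force: [-0.7, -0.3, -0.1]
grip_width: 0.0855
```

```bash
python3 - <<'E'
from h import *
np.set_printoptions(precision=4,suppress=True)
o=st()
p,d,X=cloud("wrist"); cv2.imwrite("pics/w1.png",p); np.save("X1.npy",X)
Z=X[...,2]
near=(np.hypot(X[...,0]-.42,X[...,1]-.163)<0.09)
for nm,(a,b) in dict(round=(.092,.106),sq=(.062,.074),caul=(.040,.052),panel=(.023,.034),board=(.008,.017)).items():
    m=near&(Z>a)&(Z<b); q=X[m]; 
    print(nm,len(q),np.median(q[:,2]),cv2.minAreaRect((q[:,:2]*1000).astype(np.float32)),q.mean(0), [np.percentile(q[:,k],[1,99]) for k in(0,1)])
for nm in ["round_weight_centre","square_weight_centre","caul_centre","panel_centre"]:
    for b in models.regions_of("wrist",nm)[:2]: print(nm,b["confidence"],b["extent"])
E
```

```text
t 4.03 pos [0.3955 0.1661 0.3291] xang 163.91 tilt 0.04 F [-0.68 -0.26 -0.08] w 0.0855 j [ 0.77 -0.    0.06  0.   -1.63 -2.62]
round 324 0.0982272677808401 ((421.200927734375, 160.96136474609375), (26.54018211364746, 25.46088409423828), 61.33082580566406) [0.4205 0.1611 0.0974] [array([0.4091, 0.4333]), array([0.1479, 0.1735])]
sq 327 0.06814888212182796 ((425.0926208496094, 162.3516387939453), (36.62596893310547, 37.78823471069336), 74.77882385253906) [0.4222 0.1667 0.068 ] [array([0.4037, 0.4464]), array([0.1424, 0.1834])]
caul 814 0.04633056070058139 ((425.3376159667969, 160.33648681640625), (42.67808151245117, 79.85374450683594), 74.83656311035156) [0.4185 0.1607 0.0462] [array([0.3839, 0.4655]), array([0.1325, 0.189 ])]
panel 865 0.02846745952108054 ((428.2039794921875, 158.55784606933594), (52.01199722290039, 112.57122039794922), 71.25411224365234) [0.4222 0.1579 0.0285] [array([0.3697, 0.4857]), array([0.1197, 0.1978])]
board 1044 0.012356916365644705 ((425.154541015625, 157.32313537597656), (70.19698333740234, 127.8060302734375), 71.40021514892578) [0.4079 0.1571 0.0123] [array([0.3573, 0.49  ]), array([0.1079, 0.2066])]
round_weight_centre 0.59 [270.7, 189.9, 21.6, 23.9]
square_weight_centre 0.92 [269.7, 184.4, 28.2, 26.4]
square_weight_centre 0.65 [267.4, 159.9, 33.9, 70.1]
caul_centre 0.8 [268.2, 168.4, 29.2, 54.4]
panel_centre 0.82 [265.7, 158.7, 35.7, 73.0]
```

View pics/w1.png

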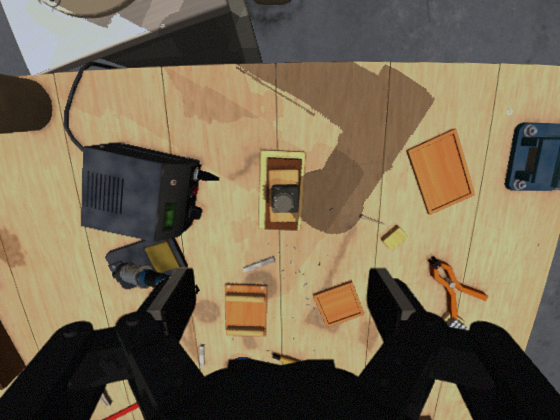

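The wrist view shows the whole stack at (283,195). The rack (246,308), square tray (340,302) and oblong tray (440,170) are also visible, so I'll measure those from this cloud too.

```bash
python3 - <<'E'
from h import *
np.set_printoptions(precision=4,suppress=True)
def show(src,X,lab):
  Z=X[...,2]
  for nm,c,r,(a,b) in [("rack_battens",(.622,.034),.07,(.018,.030)),("rack_all",(.622,.034),.07,(.0055,.03)),("sq",(.656,.2015),.058,(.0065,.02)),("caul",(.465,.411),.075,(.0065,.02)),("round",(.608,-.190),.045,(.0065,.02))]:
    m=(np.hypot(X[...,0]-c[0],X[...,1]-c[1])<r)&(Z>a)&(Z<b)
    m2=cv2.morphologyEx(m.astype(np.uint8),cv2.MORPH_OPEN,np.ones((2,2)))>0
    q=X[m2]
    if len(q)<20: print(lab,nm,len(q));continue
    if nm=="round":
        A=np.c_[2*q[:,:2],np.ones(len(q))];s=np.linalg.lstsq(A,(q[:,:2]**2).sum(1),rcond=None)[0];print(lab,nm,"circle",s[:2],np.sqrt(s[2]+s[:2]@s[:2]))
    print(lab,nm,len(q),np.median(q[:,2]),cv2.minAreaRect((q[:,:2]*1000).astype(np.float32)))
show(0,np.load("X1.npy"),"wrist")
for n in("top","scene"): show(0,cloud(n)[2],n)
E
```

```text
wrist rack_battens 524 nan ((634.1019287109375, 30.07210922241211), (68.07696533203125, 107.9224624633789), 70.19412231445312)
wrist rack_all 2080 nan ((629.164794921875, 32.14772033691406), (68.20580291748047, 119.65917205810547), 69.94685363769531)
wrist sq 471 nan ((663.6549682617188, 202.2386016845703), (86.28291320800781, 74.32845306396484), 6.509006977081299)
wrist caul 942 nan ((471.676513671875, 416.1327209472656), (122.57186126708984, 80.68833923339844), 12.63699722290039)
wrist round 0
top rack_battens 191 0.02086915118186372 ((622.6256713867188, 29.518529891967773), (67.85333251953125, 86.26136779785156), 71.16016387939453)
top rack_all 757 nan ((620.9400634765625, 29.418149948120117), (70.73810577392578, 110.419677734375), 68.37838745117188)
top sq 68 0.006885362718728749 ((562.6572265625, 184.24072265625), (260.58050537109375, 72.53556823730469), 8.457364082336426)
top caul 22 0.007409068894899895 ((467.0906677246094, 330.2732849121094), (249.83041381835938, 51.59504699707031), 65.92318725585938)
 ** On entry to DLASCL parameter number  4 had an illegal value
 ** On entry to DLASCL parameter number  4 had an illegal valueTraceback (most recent call last):
  File "<stdin>", line 14, in <module>
  File "<stdin>", line 11, in show
    x, resids, rank, s = _umath_linalg.lstsq(a, b, rcond,
                         ~~~~~~~~~~~~~~~~~~~^^^^^^^^^^^^^
                                             signature=signature)
                                             ^^^^^^^^^^^^^^^^^^^^
    raise LinAlgError("SVD did not converge in Linear Least Squares")
numpy.linalg.LinAlgError: SVD did not converge in Linear Least Squares
```

```bash
python3 -c "
from h import *
st();go(.421,.161,.15,164.8);go(.421,.161,.078,164.8)"
```

```text
t 4.33 pos [0.3952 0.1671 0.329 ] xang 163.95 tilt 0.05 F [-0.39  0.11  0.39] w 0.0853 j [ 0.77 -0.    0.06 -0.   -1.63 -2.62]
shift [-0.1318  0.0057  0.895 ] turn [ 0.0001  0.0001 -0.0024] rows>= 2.9
shift [-0.1317  0.0055  1.255 ] turn [ 0.0001  0.0001 -0.0024] rows>= 4.0
```

Call:
{"api": "arm_command", "payload": {
  "moves": [
    [-0.132, 0.006, 0.25, 0, 0, -0.0024, 1],
    [-0.132, 0.006, 0.5, 0, 0, -0.0024, 1],
    [-0.132, 0.006, 0.75, 0, 0, -0.0024, 1],
    [-0.132, 0.006, 0.895, 0, 0, -0.0024, 1],
    [-0.132, 0.006, 0.895, 0, 0, -0.0024, 1],
    [-0.132, 0.006, 0.895, 0, 0, -0.0024, 1]
  ],
  "force": 40
}}

```text
time: 5.08
ee_pos: [0.422, 0.1614, 0.1516]
ee_rot: [0.132, 0.991, 0.001, 0.001]
wrist_force: [0.6, -0.7, 0.4]
grip_width: 0.0853
```

```bash
python3 - <<'E'
from h import *
st();go(.421,.161,.078,164.8)
p,d,X=cloud("wrist"); cv2.imwrite("pics/w2.png",p)
m=(np.hypot(X[...,0]-.42,X[...,1]-.163)<0.03)&(X[...,2]>.092)&(X[...,2]<.11)
q=X[m];print(len(q),cv2.minAreaRect((q[:,:2]*1000).astype(np.float32)),np.median(q[:,2]))
E
```

```text
t 5.08 pos [0.422  0.1614 0.1516] xang 164.84 tilt 0.19 F [ 0.59 -0.68  0.39] w 0.0853 j [ 0.71  0.1  -0.29  0.   -1.18 -2.55]
shift [ 0.005  -0.0042  0.368 ] turn [0.0004 0.0004 0.0001] rows>= 1.2
1045 ((421.08367919921875, 161.37054443359375), (26.874509811401367, 25.290876388549805), 64.12345123291016) 0.09824499872073592
```

View pics/w2.png

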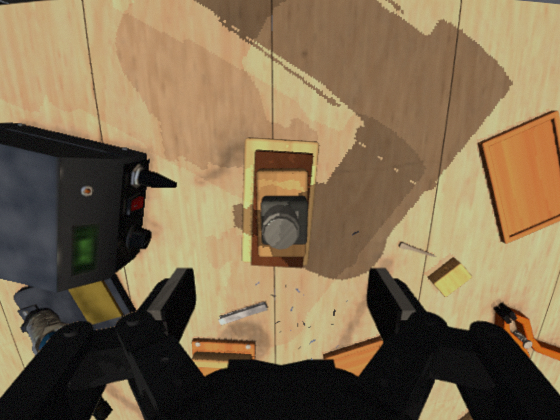

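The round weight at (281,228) sits midway between the fingers (about 180 and 383). I'll go down and close.

Call:
{"api": "arm_command", "payload": {
  "moves": [
    [0.005, -0.002, 0.18, 0, 0, 0, 1],
    [0.005, -0.002, 0.368, 0.0004, 0.0004, 0, 1],
    [0.005, -0.002, 0.368, 0.0004, 0.0004, 0, 1],
    [0.005, -0.002, 0.368, 0.0004, 0.0004, 0, 0.5],
    [0.005, -0.002, 0.368, 0.0004, 0.0004, 0, 0.2],
    [0.005, -0.002, 0.368, 0.0004, 0.0004, 0, 0.2],
    [0.005, -0.002, 0.368, 0.0004, 0.0004, 0, 0.2],
    [0.005, -0.002, 0.368, 0.0004, 0.0004, 0, 0.2],
    [0.005, -0.002, 0.368, 0.0004, 0.0004, 0, 0.2],
    [0.005, -0.002, 0.368, 0.0004, 0.0004, 0, 0.2]
  ]
}}

```text
time: 6.38
ee_pos: [0.4218, 0.1619, 0.0794]
ee_rot: [0.132, 0.991, 0.001, 0.001]
wrist_force: [-2.3, 0.4, 6.3]
grip_width: 0.0263
```

```bash
python3 -c "
from h import *
st()"
```

```text
t 6.38 pos [0.4218 0.1619 0.0794] xang 164.85 tilt 0.12 F [-2.29  0.44  6.35] w 0.0263 j [ 0.72  0.17 -0.41  0.   -0.99 -2.55]
```

Call:
{"api": "arm_command", "payload": {
  "moves": [
    [0, 0, 0, 0, 0, 0, 0],
    [0, 0, -0.03, 0, 0, 0, 0],
    [0, 0, -0.06, 0, 0, 0, 0],
    [0, 0, -0.1, 0, 0, 0, 0],
    [0, 0, -0.1, 0, 0, 0, 0]
  ]
}}

```text
time: 7.0
ee_pos: [0.4223, 0.1622, 0.1002]
ee_rot: [0.132, 0.991, 0.001, 0.001]
wrist_force: [0.1, -0.2, -2.0]
grip_width: 0.0258
```

```bash
python3 - <<'E'
from h import *
st()
p,d,X=cloud("wrist"); cv2.imwrite("pics/w3.png",p)
E
```

```text
t 7.0 pos [0.4223 0.1622 0.1002] xang 164.86 tilt 0.22 F [ 0.05 -0.22 -1.96] w 0.0258 j [ 0.72  0.15 -0.38  0.   -1.04 -2.55]
```

View pics/w3.png

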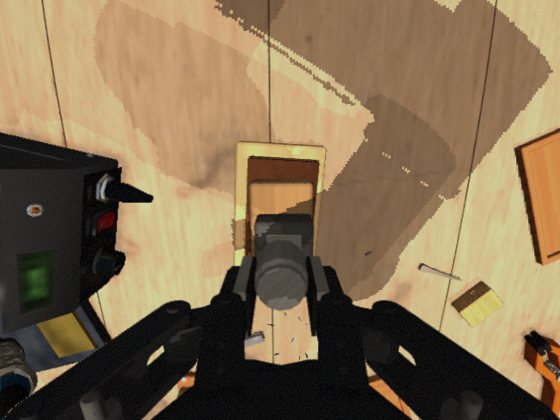

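The weight is held, and the square weight stayed on the caul at (283,225). I'll lift to 0.30 and carry.

Call:
{"api": "arm_command", "payload": {
  "moves": [
    [0, 0, -0.25, 0, 0, 0, 0],
    [0, 0, -0.55, 0, 0, 0, 0],
    [0, 0, -0.8, 0, 0, 0, 0],
    [0, 0, -0.98, 0, 0, 0, 0],
    [0, 0, -0.98, 0, 0, 0, 0]
  ]
}}

```text
time: 7.68
ee_pos: [0.4226, 0.1623, 0.2984]
ee_rot: [0.132, 0.991, 0.003, 0.003]
wrist_force: [0.5, -0.7, -2.2]
grip_width: 0.0259
```

```bash
python3 - <<'E'
from h import *
st();go(.607,-.190,.30,164.8); go(.514,-.015,.30,164.8)
E
```

```text
t 7.67 pos [0.4226 0.1623 0.2984] xang 164.85 tilt 0.5 F [ 0.48 -0.69 -2.16] w 0.0259 j [ 0.72  0.04  0.02  0.   -1.54 -2.55]
shift [-1.3506 -1.4594 -0.0104] turn [0.0011 0.0009 0.0001] rows>= 6.4
shift [-0.6731 -0.7363 -0.0094] turn [0.0011 0.0009 0.0001] rows>= 3.2
```

Call:
{"api": "arm_command", "payload": {
  "moves": [
    [-0.2, -0.22, 0, 0, 0, 0, 0],
    [-0.4, -0.43, 0, 0, 0, 0, 0],
    [-0.6, -0.65, 0, 0, 0, 0, 0],
    [-0.8, -0.87, 0, 0.001, 0.001, 0, 0],
    [-0.9, -0.98, 0, 0.001, 0.001, 0, 0],
    [-0.9, -0.98, 0, 0.001, 0.001, 0, 0]
  ]
}}

```text
time: 8.43
ee_pos: [0.545, -0.0756, 0.2953]
ee_rot: [0.133, 0.991, -0.0, -0.003]
wrist_force: [-0.5, -0.0, -1.5]
grip_width: 0.0259
```

```bash
python3 - <<'E'
from h import *
st();go(.607,-.190,.30,164.8)
p,d,X=cloud("wrist"); cv2.imwrite("pics/w4.png",p)
E
```

```text
t 8.43 pos [ 0.545  -0.0756  0.2953] xang 164.66 tilt 0.29 F [-0.54 -0.   -1.54] w 0.0259 j [ 0.15  0.25  0.26 -0.   -1.59 -1.98]
shift [-0.45   -0.4697 -0.0253] turn [-0.0001 -0.0008 -0.0004] rows>= 2.1
```

View pics/w4.png

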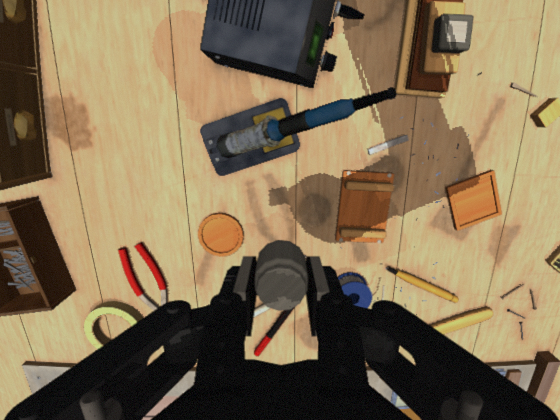

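The round tray (221,234), the rack (365,205) and the square tray (473,198) are all visible, so I'll measure them here.

```bash
cat > meas.py <<'E'
from h import *
np.set_printoptions(precision=4,suppress=True)
import sys
o=manip.get_obs(); p,d,X=cloud("wrist")
for nm,z in [("round_tray_floor",.009),("square_tray_floor",.009),("caul_tray_floor",.009),("drying_rack_top",.008)]:
    for b in models.regions_of("wrist",nm)[:2]:
        r=b["region"].astype(np.uint8); c=max(cv2.findContours(r,0,2)[0],key=len).reshape(-1,2)
        w=rays("wrist",c,z,o)[:,:2]*1000
        print(nm,round(b["confidence"],2),b["extent"],"rect",cv2.minAreaRect(w.astype(np.float32)),"cent",rays("wrist",np.argwhere(r)[:,::-1],z,o)[:,:2].mean(0),"circ",cv2.minEnclosingCircle(w.astype(np.float32)), "zmed",np.nanmedian(X[...,2][b["region"]]))
E
python3 meas.py
```

```text
round_tray_floor 0.63 [201.0, 213.6, 44.1, 41.2] rect ((607.9652099609375, -189.30062866210938), (65.25677490234375, 68.82889556884766), 70.0171127319336) cent [ 0.6066 -0.1895] circ ((606.9833374023438, -189.53167724609375), 35.431251525878906) zmed 0.006025151542253887
square_tray_floor 0.56 [444.7, 170.7, 55.4, 60.8] rect ((656.4738159179688, 198.3882293701172), (77.91048431396484, 77.36226654052734), 6.573278903961182) cent [0.6558 0.1981] circ ((656.5408935546875, 197.74559020996094), 51.363731384277344) zmed 0.00607801461769597
drying_rack_top 0.8 [335.2, 167.3, 61.5, 75.3] rect ((624.3468627929688, 32.915489196777344), (80.01168060302734, 112.47364044189453), 71.84331512451172) cent [0.622  0.0329] circ ((623.9227905273438, 32.72525405883789), 65.18296813964844) zmed 0.00890192923708999
```

Call:
{"api": "arm_command", "payload": {
  "moves": [
    [-0.2, -0.2, 0, 0, 0, 0, 0],
    [-0.4, -0.4, 0.1, 0, -0.0008, 0, 0],
    [-0.45, -0.468, 0.4, 0, -0.0008, 0, 0],
    [-0.45, -0.468, 0.7, 0, -0.0008, 0, 0],
    [-0.45, -0.468, 0.98, 0, -0.0008, 0, 0],
    [-0.45, -0.468, 0.98, 0, -0.0008, 0, 0]
  ]
}}

```text
time: 9.48
ee_pos: [0.6037, -0.1853, 0.0974]
ee_rot: [0.131, 0.991, 0.0, -0.003]
wrist_force: [0.3, 0.7, -1.1]
grip_width: 0.0261
```

```bash
python3 - <<'E'
from h import *
st();go(.607,-.1895,.0195,164.8)
p,d,X=cloud("wrist"); cv2.imwrite("pics/w5.png",p)
E
```

```text
t 9.47 pos [ 0.6037 -0.1853  0.0974] xang 164.96 tilt 0.37 F [ 0.32  0.66 -1.08] w 0.0261 j [-0.05  0.49  0.1  -0.   -1.2  -1.78]
shift [-0.024  -0.0159  0.3892] turn [-0.     -0.001   0.0004] rows>= 1.2
```

View pics/w5.png

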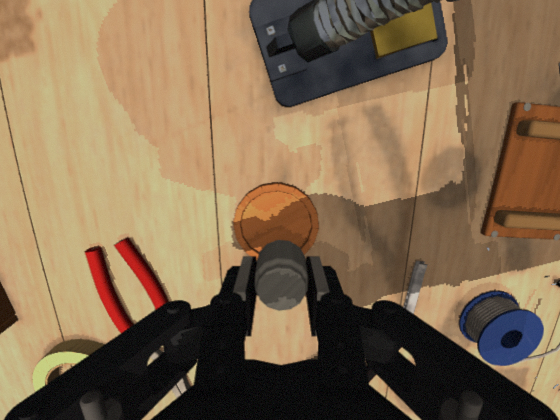

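The tray at (277,217) lies under the weight along the camera's slanted line of sight, with a few mm left to correct.

Call:
{"api": "arm_command", "payload": {
  "moves": [
    [-0.024, -0.016, 0.15, 0, -0.001, 0, 0],
    [-0.024, -0.016, 0.3, 0, -0.001, 0, 0],
    [-0.024, -0.016, 0.37, 0, -0.001, 0, 0],
    [-0.024, -0.016, 0.37, 0, -0.001, 0, 0],
    [-0.024, -0.016, 0.37, 0, -0.001, 0, 0]
  ]
}}

```text
time: 10.15
ee_pos: [0.6121, -0.1909, 0.0301]
ee_rot: [0.13, 0.991, -0.001, 0.006]
wrist_force: [-0.3, -0.1, -1.9]
grip_width: 0.0262
```

```bash
python3 - <<'E'
from h import *
st();go(.607,-.1895,.0165,164.8)
p,d,X=cloud("wrist"); cv2.imwrite("pics/w6.png",p)
E
```

```text
t 10.15 pos [ 0.6121 -0.1909  0.0301] xang 165.04 tilt 0.68 F [-0.34 -0.13 -1.9 ] w 0.0262 j [-0.06  0.55  0.02  0.   -1.03 -1.78]
shift [0.0273 0.0003 0.0678] turn [-0.0001  0.0019  0.0007] rows>= 0.2
```

View pics/w6.png

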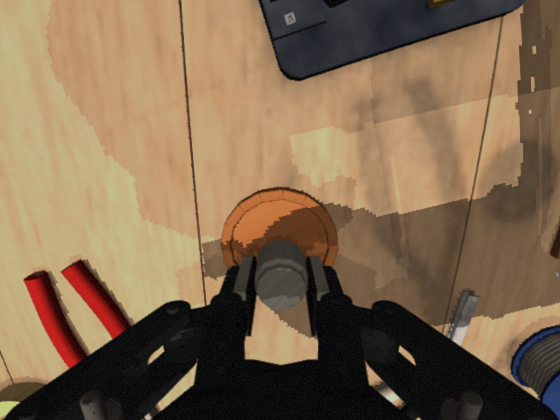

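Call:
{"api": "arm_command", "payload": {
  "moves": [
    [0.02, 0, 0.02, 0, 0.0015, 0.0007, 0],
    [0.025, 0, 0.045, 0, 0.0015, 0.0007, 0],
    [0.025, 0, 0.045, 0, 0.0015, 0.0007, 0],
    [0.025, 0, 0.045, 0, 0.0015, 0.0007, 0]
  ]
}}

```text
time: 10.7
ee_pos: [0.6071, -0.1897, 0.0207]
ee_rot: [0.132, 0.991, -0.0, 0.001]
wrist_force: [0.3, 0.1, -2.3]
grip_width: 0.0259
```

```bash
python3 - <<'E'
from h import *
st();go(.607,-.1895,.0165,164.8)
E
```

```text
t 10.7 pos [ 0.6071 -0.1897  0.0207] xang 164.78 tilt 0.11 F [ 0.28  0.06 -2.26] w 0.0259 j [-0.06  0.55  0.01  0.   -1.02 -1.78]
shift [0.0009 0.0006 0.0212] turn [-0.0001  0.0003 -0.0001] rows>= 0.1
```

Call:
{"api": "arm_command", "payload": {
  "moves": [
    [0, 0, 0.01, 0, 0, 0, 0],
    [0, 0, 0.02, 0, 0, 0, 0],
    [0, 0, 0.02, 0, 0, 0, 0],
    [0, 0, 0.02, 0, 0, 0, 0]
  ]
}}

```text
time: 11.2
ee_pos: [0.6071, -0.1897, 0.0167]
ee_rot: [0.132, 0.991, -0.0, 0.001]
wrist_force: [0.1, 0.2, -1.7]
grip_width: 0.026
```

```bash
python3 - <<'E'
from h import *
st();go(.607,-.1895,.0165,164.8)
E
```

```text
t 11.2 pos [ 0.6071 -0.1897  0.0167] xang 164.77 tilt 0.11 F [ 0.13  0.21 -1.65] w 0.026 j [-0.06  0.56  0.    0.   -1.01 -1.78]
shift [0.0006 0.0007 0.0009] turn [-0.0001  0.0003 -0.0001] rows>= 0.0
```

Call:
{"api": "arm_command", "payload": {
  "moves": [
    [0, 0, 0.005, 0, 0, 0, 0],
    [0, 0, 0.005, 0, 0, 0, 0]
  ]
}}

```text
time: 11.45
ee_pos: [0.6073, -0.1897, 0.0165]
ee_rot: [0.132, 0.991, -0.001, 0.001]
wrist_force: [-2.0, 2.0, 4.4]
grip_width: 0.0258
```

Call:
{"api": "arm_command", "payload": {
  "moves": [
    [0, 0, 0.005, 0, 0, 0, 0],
    [0, 0, 0.005, 0, 0, 0, 0]
  ]
}}

```text
time: 11.7
ee_pos: [0.6073, -0.1897, 0.0165]
ee_rot: [0.132, 0.991, -0.001, 0.001]
wrist_force: [-3.8, 1.5, 6.5]
grip_width: 0.0258
```

Contact has been made. I'll release now.

Call:
{"api": "arm_command", "payload": {
  "moves": [
    [0, 0, 0, 0, 0, 0, 0.33],
    [0, 0, 0, 0, 0, 0, 0.4],
    [0, 0, 0, 0, 0, 0, 0.55],
    [0, 0, 0, 0, 0, 0, 0.7],
    [0, 0, 0, 0, 0, 0, 0.8],
    [0, 0, -0.1, 0, 0, 0, 1],
    [0, 0, -0.35, 0, 0, 0, 1],
    [0, 0, -0.6, 0, 0, 0, 1],
    [0, 0, -0.9, 0, 0, 0, 1],
    [0, 0, -0.9, 0, 0, 0, 1]
  ]
}}

```text
time: 12.95
ee_pos: [0.6095, -0.1903, 0.203]
ee_rot: [0.132, 0.991, -0.001, 0.007]
wrist_force: [1.0, 0.6, -0.3]
grip_width: 0.0856
```

```bash
python3 - <<'E'
from h import *
st();go(.425,.162,.36,164.8)
p,d,X=cloud("wrist"); cv2.imwrite("pics/w7.png",p)
m=(np.hypot(X[...,0]-.607,X[...,1]+.19)<0.035)&(X[...,2]>.03)&(X[...,2]<.05)
q=X[m];print(len(q),cv2.minAreaRect((q[:,:2]*1000).astype(np.float32)),np.median(q[:,2]))
E
python3 meas.py
```

```text
t 12.95 pos [ 0.6095 -0.1903  0.203 ] xang 164.82 tilt 0.85 F [ 0.99  0.65 -0.29] w 0.0856 j [-0.06  0.43  0.29  0.   -1.41 -1.78]
shift [ 1.34    1.4583 -0.8058] turn [-0.0001  0.0024  0.0001] rows>= 6.8
450 ((607.4794921875, -189.83827209472656), (25.682842254638672, 26.461488723754883), 31.038482666015625) 0.03526390510413127
round_tray_floor 0.85 [250.3, 157.9, 61.3, 59.2] rect ((607.8076171875, -191.03744506835938), (69.4051513671875, 70.13589477539062), 33.19449996948242) cent [ 0.6061 -0.1909] circ ((607.5324096679688, -191.13058471679688), 35.72890090942383) zmed 0.006259695338392213
drying_rack_top 0.95 [431.4, 96.0, 87.9, 101.9] rect ((624.2461547851562, 34.84917449951172), (87.44623565673828, 109.59505462646484), 72.13732147216797) cent [0.6211 0.0321] circ ((623.2236328125, 31.435401916503906), 65.23988342285156) zmed 0.008826351834657353
```

View pics/w7.png

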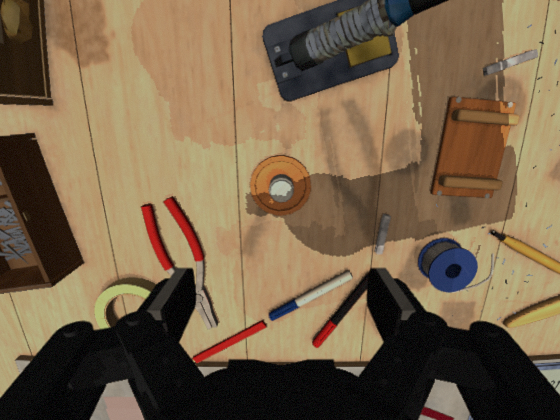

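The round weight stands flat, centred in its tray at (281,187) to about 1 mm. Next is the square weight.

Call:
{"api": "arm_command", "payload": {
  "moves": [
    [0, 0, -0.3, 0, 0.002, 0, 1],
    [0.15, 0.17, -0.55, 0, 0.002, 0, 1],
    [0.37, 0.4, -0.6, 0, 0.002, 0, 1],
    [0.57, 0.62, -0.6, 0, 0.002, 0, 1],
    [0.77, 0.84, -0.6, 0, 0.002, 0, 1],
    [0.91, 0.99, -0.6, 0, 0.002, 0, 1],
    [0.91, 0.99, -0.6, 0, 0.002, 0, 1]
  ]
}}

```text
time: 14.12
ee_pos: [0.4813, 0.0515, 0.3144]
ee_rot: [0.13, 0.991, 0.0, -0.007]
wrist_force: [0.5, -1.1, 0.2]
grip_width: 0.0854
```

```bash
python3 - <<'E'
from h import *
st();go(.425,.162,.20,164.8)
E
```

```text
t 14.12 pos [0.4813 0.0515 0.3144] xang 165.03 tilt 0.75 F [ 0.54 -1.07  0.16] w 0.0854 j [ 0.43  0.12  0.15 -0.01 -1.61 -2.26]
shift [0.4069 0.4616 0.5767] turn [-0.0002 -0.0021  0.0006] rows>= 2.7
```

Call:
{"api": "arm_command", "payload": {
  "moves": [
    [0.2, 0.23, 0, 0, -0.002, 0, 1],
    [0.4, 0.46, 0.1, 0, -0.002, 0, 1],
    [0.407, 0.462, 0.4, 0, -0.002, 0, 1],
    [0.407, 0.462, 0.65, 0, -0.002, 0, 1],
    [0.407, 0.462, 0.65, 0, -0.002, 0, 1],
    [0.407, 0.462, 0.65, 0, -0.002, 0, 1]
  ]
}}

```text
time: 14.88
ee_pos: [0.4265, 0.1621, 0.1874]
ee_rot: [0.13, 0.991, -0.0, 0.001]
wrist_force: [-0.3, -0.5, 0.6]
grip_width: 0.0855
```

```bash
cat > stack.py <<'E'
from h import *
np.set_printoptions(precision=4,suppress=True)
p,d,X=cloud("wrist"); Z=X[...,2]
near=(np.hypot(X[...,0]-.425,X[...,1]-.160)<0.09)
for nm,(a,b) in dict(sq=(.064,.074),caul=(.040,.052),panel=(.023,.034)).items():
    m=(near&(Z>a)&(Z<b)).astype(np.uint8); m=cv2.morphologyEx(m,cv2.MORPH_OPEN,np.ones((3,3)))>0;q=X[m]
    if len(q): print(nm,len(q),np.median(q[:,2]),cv2.minAreaRect((q[:,:2]*1000).astype(np.float32)))
E
python3 stack.py; python3 -c "
from h import *
st();go(.425,.162,.055,164.8)"
```

```text
sq 1633 0.06847995707881765 ((425.546875, 163.01223754882812), (38.09237289428711, 37.61693572998047), 75.33287811279297)
caul 1708 0.04635055567783353 ((425.3831787109375, 161.06951904296875), (44.05341339111328, 79.06627655029297), 75.00346374511719)
panel 1600 0.02840392606803971 ((428.114990234375, 158.7137451171875), (51.99403381347656, 112.52303314208984), 71.26275634765625)
t 14.93 pos [0.4267 0.1625 0.1878] xang 165.0 tilt 0.18 F [-0.02  0.46  0.42] w 0.0856 j [ 0.71  0.09 -0.21  0.   -1.27 -2.54]
shift [ 0.0096 -0.0054  0.6642] turn [0.0002 0.0004 0.0006] rows>= 2.1
```

```bash
python3 -c "
from h import *
go(.4255,.163,.054,165.2)"
```

```text
shift [0.0085 0.     0.6692] turn [ 0.0002  0.0005 -0.0005] rows>= 2.1
```

Call:
{"api": "arm_command", "payload": {
  "moves": [
    [0.007, 0, 0.25, 0, 0, 0, 1],
    [0.007, -0.001, 0.5, 0, 0, 0, 1],
    [0.007, -0.001, 0.66, 0, 0, 0, 1],
    [0.007, -0.001, 0.67, 0, 0, 0, 1],
    [0.007, -0.001, 0.67, 0, 0, 0, 1],
    [0.007, -0.001, 0.67, 0, 0, 0, 1]
  ],
  "force": 50
}}

```text
time: 15.68
ee_pos: [0.4272, 0.1637, 0.0559]
ee_rot: [0.13, 0.991, 0.002, 0.003]
wrist_force: [0.6, -0.2, 1.3]
grip_width: 0.0856
```

```bash
python3 -c "
from h import *
st();go(.4255,.163,.054,165.2)"
```

```text
t 15.68 pos [0.4272 0.1637 0.0559] xang 165.01 tilt 0.41 F [ 0.62 -0.25  1.3 ] w 0.0856 j [ 0.71  0.21 -0.44  0.   -0.92 -2.55]
shift [ 0.0073 -0.0057  0.0093] turn [ 0.0007  0.0009 -0.0005] rows>= 0.0
```

Call:
{"api": "arm_command", "payload": {
  "moves": [
    [0.007, -0.005, 0.009, 0.0007, 0.0009, 0, 1],
    [0.007, -0.005, 0.009, 0.0007, 0.0009, 0, 1],
    [0.007, -0.005, 0.009, 0.0007, 0.0009, 0, 0.6],
    [0.007, -0.005, 0.009, 0.0007, 0.0009, 0, 0.3],
    [0.007, -0.005, 0.009, 0.0007, 0.0009, 0, 0.2],
    [0.007, -0.005, 0.009, 0.0007, 0.0009, 0, 0],
    [0.007, -0.005, 0.009, 0.0007, 0.0009, 0, 0],
    [0.007, -0.005, 0.009, 0.0007, 0.0009, 0, 0],
    [0.007, -0.005, 0.009, 0.0007, 0.0009, 0, 0]
  ]
}}

```text
time: 16.8
ee_pos: [0.4259, 0.1633, 0.0543]
ee_rot: [0.13, 0.991, 0.0, 0.0]
wrist_force: [-0.1, 1.1, 3.5]
grip_width: 0.0368
```

Call:
{"api": "arm_command", "payload": {
  "moves": [
    [0, 0, -0.03, 0, 0, 0, 0],
    [0, 0, -0.06, 0, 0, 0, 0],
    [0, 0, -0.1, 0, 0, 0, 0],
    [0, 0, -0.1, 0, 0, 0, 0]
  ]
}}

```text
time: 17.3
ee_pos: [0.4262, 0.1635, 0.075]
ee_rot: [0.13, 0.991, 0.001, 0.001]
wrist_force: [-0.0, -0.2, -2.9]
grip_width: 0.0368
```

```bash
python3 - <<'E'
from h import *
st()
p,d,X=cloud("wrist"); cv2.imwrite("pics/w8.png",p)
E
```

```text
t 17.3 pos [0.4262 0.1635 0.075 ] xang 165.02 tilt 0.12 F [-0.03 -0.2  -2.91] w 0.0368 j [ 0.71  0.19 -0.4  -0.   -0.98 -2.54]
```

View pics/w8.png

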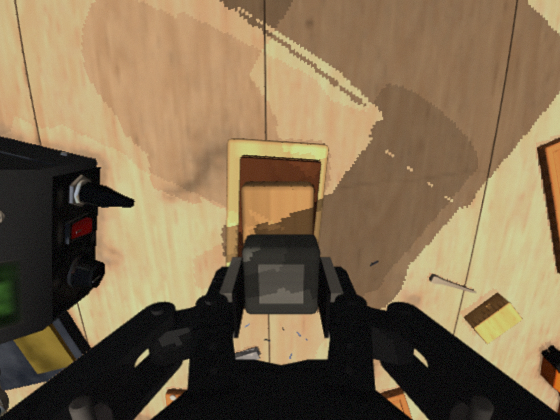

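The square weight is held flat and the caul stayed put. I'll lift and carry it to the square tray, turning 21.5° to match the tray.

Call:
{"api": "arm_command", "payload": {
  "moves": [
    [0, 0, -0.25, 0, 0, 0, 0],
    [0, 0, -0.5, 0, 0, 0, 0],
    [0, 0, -0.7, 0, 0, -0.02, 0],
    [0, 0, -0.75, 0, 0, -0.04, 0],
    [0, 0, -0.75, 0, 0, -0.06, 0],
    [0, 0, -0.75, 0, 0, -0.06, 0],
    [0, 0, -0.75, 0, 0, -0.06, 0]
  ]
}}

```text
time: 18.23
ee_pos: [0.4256, 0.1631, 0.2241]
ee_rot: [-0.056, 0.998, 0.0, 0.0]
wrist_force: [0.5, 0.5, -2.4]
grip_width: 0.0366
```

```bash
python3 - <<'E'
from h import *
st();go(.656,.20,.2,186.5)
E
```

```text
t 18.23 pos [0.4256 0.1631 0.2241] xang 186.47 tilt 0.03 F [ 0.48  0.47 -2.36] w 0.0366 j [ 0.71  0.07 -0.13 -0.   -1.37 -2.17]
shift [-1.1657  0.0533  0.1207] turn [ 0.0001  0.     -0.0001] rows>= 3.8
```

Call:
{"api": "arm_command", "payload": {
  "moves": [
    [-0.25, 0.01, 0, 0, 0, 0, 0],
    [-0.5, 0.02, 0, 0, 0, 0, 0],
    [-0.7, 0.03, 0, 0, 0, 0, 0],
    [-0.8, 0.04, 0, 0, 0, 0, 0],
    [-0.8, 0.04, 0, 0, 0, 0, 0],
    [-0.8, 0.04, 0, 0, 0, 0, 0]
  ]
}}

```text
time: 18.98
ee_pos: [0.5832, 0.189, 0.2238]
ee_rot: [-0.056, 0.998, 0.0, -0.0]
wrist_force: [-0.4, 0.2, -2.0]
grip_width: 0.0367
```

```bash
python3 - <<'E'
from h import *
st();go(.656,.20,.2,186.5);go(.656,.20,.05,186.5)
p,d,X=cloud("wrist"); cv2.imwrite("pics/w9.png",p)
E
python3 meas.py
```

```text
t 18.98 pos [0.5832 0.189  0.2238] xang 186.43 tilt 0.05 F [-0.45  0.19 -1.95] w 0.0367 j [ 0.57  0.38  0.27 -0.   -1.46 -2.03]
shift [-0.3681  0.0139  0.1186] turn [ 0.     -0.0001 -0.0002] rows>= 1.2
shift [-0.3687  0.0138  0.8686] turn [ 0.     -0.0001 -0.0002] rows>= 3.0
round_tray_floor 0.57 [1.6, 152.1, 12.9, 47.1] rect ((610.070068359375, -159.45864868164062), (19.475618362426758, 60.47709655761719), 80.79696655273438) cent [ 0.6091 -0.161 ] circ ((608.6210327148438, -168.4024200439453), 30.246231079101562) zmed 0.0064801381981493544
round_tray_floor 0.2 [236.6, 234.8, 84.2, 78.7] rect ((704.6090698242188, 201.9139404296875), (121.34658813476562, 103.59383392333984), 6.450011730194092) cent [0.7026 0.2021] circ ((706.6942138671875, 203.00672912597656), 74.2106704711914) zmed 0.23813162622159043
square_tray_floor 0.55 [251.8, 213.6, 58.4, 22.8] rect ((632.2733764648438, 196.5016326904297), (26.70935821533203, 74.61056518554688), 5.042540550231934) cent [0.6321 0.1967] circ ((633.741943359375, 196.8778076171875), 38.596954345703125) zmed 0.006233588450791416
caul_tray_floor 0.98 [444.0, 57.4, 77.0, 107.4] rect ((467.680419921875, 410.023681640625), (116.07625579833984, 84.19248962402344), 9.461191177368164) cent [0.4657 0.4093] circ ((467.9295654296875, 410.17767333984375), 69.72831726074219) zmed 0.005955319770984596
drying_rack_top 0.73 [116.5, 150.1, 84.2, 100.7] rect ((623.0711059570312, 32.425392150878906), (79.74887084960938, 112.7829360961914), 71.63681030273438) cent [0.6214 0.034 ] circ ((623.6663818359375, 33.854881286621094), 65.80317687988281) zmed 0.008817293964798967
```

View pics/w9.png

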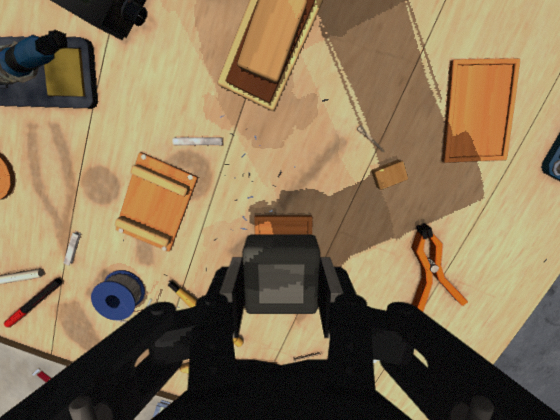

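The square tray's near edge shows at (283,222), in line with the weight. That puts its centre at about (0.656, 0.1995).

Call:
{"api": "arm_command", "payload": {
  "moves": [
    [-0.2, 0.01, 0.05, 0, 0, 0, 0],
    [-0.365, 0.012, 0.2, 0, 0, 0, 0],
    [-0.367, 0.012, 0.5, 0, 0, 0, 0],
    [-0.367, 0.012, 0.8, 0, 0, 0, 0],
    [-0.367, 0.012, 0.9, 0, 0, 0, 0],
    [-0.367, 0.012, 0.9, 0, 0, 0, 0]
  ]
}}

```text
time: 20.02
ee_pos: [0.6547, 0.1994, 0.0426]
ee_rot: [-0.057, 0.998, -0.001, -0.002]
wrist_force: [0.5, -0.3, -2.5]
grip_width: 0.0365
```

```bash
python3 - <<'E'
from h import *
st();go(.656,.1995,.0165,186.5)
p,d,X=cloud("wrist"); cv2.imwrite("pics/w10.png",p)
E
```

```text
t 20.02 pos [0.6547 0.1994 0.0426] xang 186.48 tilt 0.2 F [ 0.53 -0.28 -2.52] w 0.0365 j [ 0.52  0.62  0.19 -0.   -1.15 -1.98]
shift [-7.000e-03  1.000e-04  1.305e-01] turn [-0.0001 -0.0006 -0.0001] rows>= 0.4
```

View pics/w10.png

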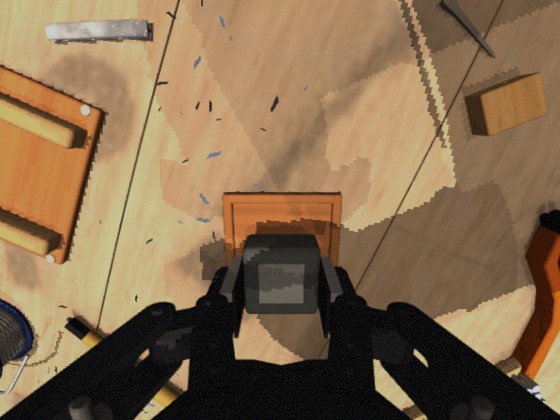

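```bash
python3 - <<'E'
from h import *
w=rays("wrist",[[224,193],[340,193],[282,193]],.009);print(w); print(w[2,:2]+.037*np.array([np.cos(np.radians(6.5)),np.sin(np.radians(6.5))]))
E
```

```text
[[0.62674408 0.16112006 0.009     ]
 [0.61859756 0.23224957 0.009     ]
 [0.6226994  0.19667899 0.009     ]]
[0.65946156 0.20086751]
```

Call:
{"api": "arm_command", "payload": {
  "moves": [
    [-0.007, 0, 0.05, 0, -0.0005, 0, 0],
    [-0.007, 0, 0.11, 0, -0.0005, 0, 0],
    [-0.007, 0, 0.125, 0, -0.0005, 0, 0],
    [-0.007, 0, 0.125, 0, -0.0005, 0, 0],
    [-0.007, 0, 0.125, 0, -0.0005, 0, 0]
  ]
}}

```text
time: 20.7
ee_pos: [0.6579, 0.2002, 0.0204]
ee_rot: [-0.057, 0.998, 0.0, 0.002]
wrist_force: [-0.4, -0.4, -2.5]
grip_width: 0.0366
```

```bash
python3 - <<'E'
from h import *
st();go(.656,.1995,.0133,186.5)
E
```

```text
t 20.7 pos [0.6579 0.2002 0.0204] xang 186.51 tilt 0.27 F [-0.44 -0.37 -2.52] w 0.0366 j [ 0.52  0.64  0.17  0.   -1.09 -1.98]
shift [ 0.0101 -0.0023  0.0355] turn [0.0001 0.0007 0.    ] rows>= 0.1
```

Call:
{"api": "arm_command", "payload": {
  "moves": [
    [0.004, 0, 0.015, 0, 0.0007, 0, 0],
    [0.004, 0, 0.03, 0, 0.0007, 0, 0],
    [0.004, 0, 0.03, 0, 0.0007, 0, 0],
    [0.004, 0, 0.03, 0, 0.0007, 0, 0]
  ]
}}

```text
time: 21.2
ee_pos: [0.6572, 0.2001, 0.0144]
ee_rot: [-0.057, 0.998, 0.0, 0.0]
wrist_force: [-1.2, -0.8, -2.7]
grip_width: 0.0366
```

Call:
{"api": "arm_command", "payload": {
  "moves": [
    [0, 0, 0.005, 0, 0, 0, 0],
    [0, 0, 0.005, 0, 0, 0, 0]
  ]
}}

```text
time: 21.45
ee_pos: [0.6572, 0.2001, 0.0134]
ee_rot: [-0.057, 0.998, 0.0, 0.0]
wrist_force: [-0.5, -0.6, -1.9]
grip_width: 0.0365
```

Call:
{"api": "arm_command", "payload": {
  "moves": [
    [0, 0, 0.004, 0, 0, 0, 0],
    [0, 0, 0.004, 0, 0, 0, 0]
  ]
}}

```text
time: 21.7
ee_pos: [0.6573, 0.2001, 0.0134]
ee_rot: [-0.057, 0.998, 0.0, 0.0]
wrist_force: [-2.0, -0.2, 3.1]
grip_width: 0.037
```

Contact. I'll release and rise.

Call:
{"api": "arm_command", "payload": {
  "moves": [
    [0, 0, 0, 0, 0, 0, 0.45],
    [0, 0, 0, 0, 0, 0, 0.55],
    [0, 0, 0, 0, 0, 0, 0.7],
    [0, 0, 0, 0, 0, 0, 0.85],
    [0, 0, 0, 0, 0, 0, 1],
    [0, 0, -0.1, 0, 0, 0, 1],
    [0, 0, -0.35, 0, 0, 0, 1],
    [0, 0, -0.6, 0, 0, 0, 1],
    [0, 0, -0.85, 0, 0, 0, 1],
    [0, 0, -0.95, 0, 0, 0, 1],
    [0, 0, -0.95, 0, 0, 0, 1]
  ]
}}

```text
time: 23.08
ee_pos: [0.6579, 0.2004, 0.2056]
ee_rot: [-0.057, 0.998, 0.001, 0.002]
wrist_force: [1.4, 0.7, -0.4]
grip_width: 0.0854
```

```bash
python3 - <<'E'
from h import *
st();go(.4255,.161,.2,165)
p,d,X=cloud("wrist"); cv2.imwrite("pics/w11.png",p)
m=(np.hypot(X[...,0]-.657,X[...,1]-.2)<0.035)&(X[...,2]>.02)&(X[...,2]<.04)
q=X[m];print(len(q),cv2.minAreaRect((q[:,:2]*1000).astype(np.float32)),np.median(q[:,2]))
E
python3 meas.py
```

```text
t 23.07 pos [0.6579 0.2004 0.2056] xang 186.52 tilt 0.29 F [ 1.4   0.66 -0.44] w 0.0854 j [ 0.52  0.54  0.47  0.   -1.5  -1.98]
shift [ 1.1771 -0.0636  0.0222] turn [0.0004 0.0007 0.0598] rows>= 3.8
1155 ((657.0231323242188, 199.63992309570312), (37.398746490478516, 38.01625442504883), 6.524876594543457) 0.02749977520748037
square_tray_floor 0.91 [247.6, 157.6, 64.9, 65.1] rect ((658.4255981445312, 199.65768432617188), (74.70826721191406, 75.52389526367188), 6.5444183349609375) cent [0.6557 0.1995] circ ((657.79736328125, 199.3818359375), 51.307003021240234) zmed 0.006506411417047081
caul_tray_floor 0.68 [461.1, 0.1, 80.6, 97.8] rect ((478.50653076171875, 411.6734924316406), (95.00038146972656, 85.1987533569336), 9.50590705871582) cent [0.4774 0.411 ] circ ((477.7666320800781, 411.599365234375), 62.1522331237793) zmed 0.0059108006396725865
drying_rack_top 0.69 [92.7, 78.1, 91.8, 121.6] rect ((623.3486938476562, 32.11051940917969), (82.21138763427734, 110.85135650634766), 71.5344009399414) cent [0.6213 0.0339] circ ((623.9635009765625, 34.37889099121094), 65.53887939453125) zmed 0.00876982456834624
```

View pics/w11.png

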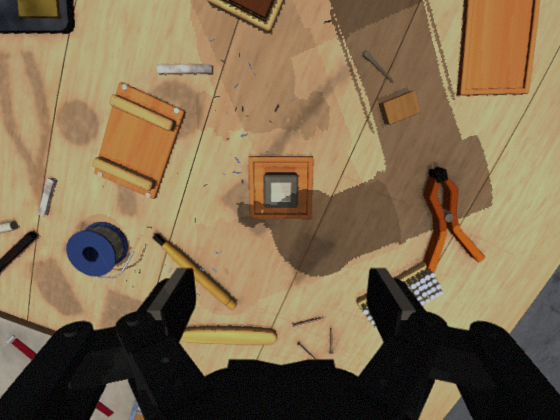

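The square weight is centred at (281,188). Next is the caul.

Call:
{"api": "arm_command", "payload": {
  "moves": [
    [0.25, -0.01, 0, 0, 0.0007, 0.02, 1],
    [0.5, -0.02, 0, 0, 0.0007, 0.04, 1],
    [0.75, -0.04, 0, 0, 0.0007, 0.06, 1],
    [0.98, -0.053, 0, 0, 0.0007, 0.06, 1],
    [0.98, -0.053, 0, 0, 0.0007, 0.06, 1],
    [0.98, -0.053, 0, 0, 0.0007, 0.06, 1]
  ]
}}

```text
time: 24.12
ee_pos: [0.4632, 0.1671, 0.2023]
ee_rot: [0.131, 0.991, -0.001, -0.003]
wrist_force: [0.7, 0.3, 0.7]
grip_width: 0.085
```

```bash
python3 - <<'E'
from h import *
st();go(.4255,.161,.15,165)
E
```

```text
t 24.12 pos [0.4632 0.1671 0.2023] xang 164.94 tilt 0.32 F [0.71 0.3  0.71] w 0.085 j [ 0.66  0.16 -0.09 -0.   -1.33 -2.5 ]
shift [ 0.1729 -0.0782  0.2624] turn [-0.0003 -0.0008 -0.0002] rows>= 1.0
```

Call:
{"api": "arm_command", "payload": {
  "moves": [
    [0.1, -0.04, 0.13, 0, -0.0008, 0, 1],
    [0.173, -0.078, 0.26, 0, -0.0008, 0, 1],
    [0.173, -0.078, 0.26, 0, -0.0008, 0, 1],
    [0.173, -0.078, 0.26, 0, -0.0008, 0, 1],
    [0.173, -0.078, 0.26, 0, -0.0008, 0, 1]
  ]
}}

```text
time: 24.75
ee_pos: [0.4268, 0.1616, 0.1513]
ee_rot: [0.131, 0.991, -0.0, 0.001]
wrist_force: [-0.5, -0.2, 0.1]
grip_width: 0.0851
```

```bash
python3 stack.py;  python3 - <<'E'
from h import *
st();go(.4255,.161,.036,165)
E
```

```text
caul 4390 0.04641650191274893 ((425.7779235839844, 161.09555053710938), (44.04826736450195, 80.05733489990234), 75.07972717285156)
panel 1989 0.028471134786597463 ((428.3110046386719, 158.747802734375), (52.12965774536133, 112.70186614990234), 71.28914642333984)
t 24.8 pos [0.4266 0.1615 0.1512] xang 164.92 tilt 0.07 F [-0.19  0.03 -0.06] w 0.0854 j [ 0.71  0.11 -0.28  0.   -1.18 -2.54]
shift [ 0.0051 -0.0036  0.576 ] turn [-0.0001  0.0001 -0.0002] rows>= 1.8
```

Call:
{"api": "arm_command", "payload": {
  "moves": [
    [0.004, -0.003, 0.25, 0, 0, 0, 1],
    [0.004, -0.003, 0.48, 0, 0, 0, 1],
    [0.004, -0.003, 0.576, 0, 0, 0, 1],
    [0.004, -0.003, 0.576, 0, 0, 0, 1],
    [0.004, -0.003, 0.576, 0, 0, 0, 1]
  ],
  "force": 40
}}

```text
time: 25.42
ee_pos: [0.4269, 0.1617, 0.0372]
ee_rot: [0.131, 0.991, 0.0, 0.001]
wrist_force: [-0.3, 0.5, -0.3]
grip_width: 0.0855
```

```bash
python3 - <<'E'
from h import *
st();go(.4258,.1611,.036,165.1)
E
```

```text
t 25.43 pos [0.4269 0.1617 0.0372] xang 164.94 tilt 0.15 F [-0.32  0.55 -0.33] w 0.0855 j [ 0.71  0.23 -0.46  0.   -0.88 -2.54]
shift [ 0.0044 -0.0044  0.0062] turn [ 0.0001  0.0004 -0.0005] rows>= 0.0
```

Call:
{"api": "arm_command", "payload": {
  "moves": [
    [0.004, -0.004, 0.006, 0, 0.0004, 0, 1],
    [0.004, -0.004, 0.006, 0, 0.0004, 0, 0.7],
    [0.004, -0.004, 0.006, 0, 0.0004, 0, 0.4],
    [0.004, -0.004, 0.006, 0, 0.0004, 0, 0.2],
    [0.004, -0.004, 0.006, 0, 0.0004, 0, 0],
    [0.004, -0.004, 0.006, 0, 0.0004, 0, 0],
    [0.004, -0.004, 0.006, 0, 0.0004, 0, 0],
    [0.004, -0.004, 0.006, 0, 0.0004, 0, 0]
  ]
}}

```text
time: 26.42
ee_pos: [0.4263, 0.1614, 0.0366]
ee_rot: [0.131, 0.991, 0.001, 0.0]
wrist_force: [-0.1, -0.7, 5.1]
grip_width: 0.0425
```

Call:
{"api": "arm_command", "payload": {
  "moves": [
    [0, 0, -0.03, 0, 0, 0, 0],
    [0, 0, -0.06, 0, 0, 0, 0],
    [0, 0, -0.1, 0, 0, 0, 0],
    [0, 0, -0.1, 0, 0, 0, 0]
  ]
}}

```text
time: 26.92
ee_pos: [0.4267, 0.1617, 0.0573]
ee_rot: [0.131, 0.991, 0.001, 0.001]
wrist_force: [-0.1, -0.2, -0.5]
grip_width: 0.0424
```

```bash
python3 - <<'E'
from h import *
st()
p,d,X=cloud("wrist"); cv2.imwrite("pics/w12.png",p)
E
```

```text
t 26.93 pos [0.4267 0.1617 0.0573] xang 164.96 tilt 0.19 F [-0.08 -0.16 -0.49] w 0.0424 j [ 0.71  0.21 -0.43 -0.   -0.93 -2.54]
```

View pics/w12.png

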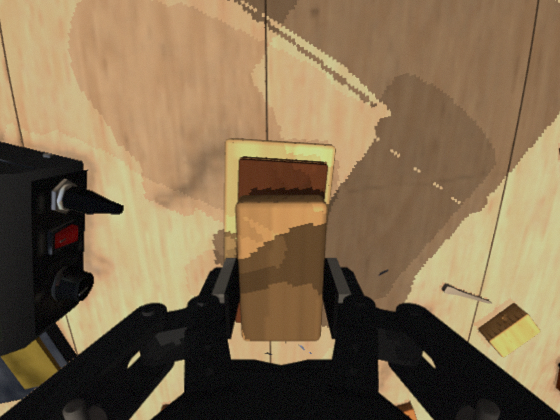

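Call:
{"api": "arm_command", "payload": {
  "moves": [
    [0, 0, -0.25, 0, 0, 0, 0],
    [0, 0, -0.5, 0, 0, -0.02, 0],
    [0, 0, -0.7, 0, 0, -0.04, 0],
    [0, 0, -0.75, 0, 0, -0.06, 0],
    [0, 0, -0.75, 0, 0, -0.068, 0],
    [0, 0, -0.75, 0, 0, -0.068, 0]
  ]
}}

```text
time: 27.72
ee_pos: [0.4259, 0.1612, 0.2066]
ee_rot: [-0.082, 0.997, 0.001, 0.001]
wrist_force: [0.2, 0.2, -1.0]
grip_width: 0.0426
```

```bash
python3 - <<'E'
from h import *
st();go(.466,.41,.2,189.5)
E
```

```text
t 27.73 pos [0.4259 0.1612 0.2066] xang 189.4 tilt 0.12 F [ 0.23  0.17 -1.01] w 0.0426 j [ 0.71  0.08 -0.17 -0.   -1.32 -2.11]
shift [-0.4009  1.1946  0.0352] turn [ 0.0002  0.0002 -0.0003] rows>= 4.0
```

Call:
{"api": "arm_command", "payload": {
  "moves": [
    [-0.08, 0.25, 0, 0, 0, 0, 0],
    [-0.16, 0.5, 0, 0, 0, 0, 0],
    [-0.25, 0.75, 0, 0, 0, 0, 0],
    [-0.33, 0.98, 0, 0, 0, 0, 0],
    [-0.33, 0.98, 0, 0, 0, 0, 0],
    [-0.33, 0.98, 0, 0, 0, 0, 0]
  ]
}}

```text
time: 28.48
ee_pos: [0.4588, 0.3651, 0.2062]
ee_rot: [-0.082, 0.997, 0.0, 0.0]
wrist_force: [-0.7, -1.6, 0.2]
grip_width: 0.0424
```

```bash
python3 meas.py;python3 - <<'E'
from h import *
st();go(.466,.41,.04,189.5)
p,d,X=cloud("wrist"); cv2.imwrite("pics/w13.png",p)
E
```

```text
round_tray_floor 0.6 [287.3, 151.4, 68.9, 96.4] rect ((467.1614685058594, 411.97296142578125), (115.2661361694336, 80.14208221435547), 9.575760841369629) cent [0.4497 0.4167] circ ((466.92828369140625, 411.95867919921875), 68.76831817626953) zmed 0.005959172646728156
round_tray_floor 0.17 [235.9, 192.9, 86.8, 150.9] rect ((569.1121826171875, 382.925048828125), (209.60931396484375, 110.00310516357422), 9.508684158325195) cent [0.5599 0.3815] circ ((568.5966796875, 383.51470947265625), 113.49674987792969) zmed 0.21599912414359584
square_tray_floor 0.73 [107.3, 283.9, 57.0, 41.4] rect ((647.5813598632812, 201.23989868164062), (64.1984634399414, 78.15269470214844), 8.374034881591797) cent [0.6329 0.1946] circ ((648.8753051757812, 201.75872802734375), 49.06924819946289) zmed 0.006496717622057724
caul_tray_floor 0.61 [285.4, 154.9, 69.4, 92.6] rect ((467.1783142089844, 411.8968811035156), (115.27375030517578, 80.04006958007812), 9.5757417678833) cent [0.45   0.4165] circ ((467.38983154296875, 411.7209777832031), 69.28665161132812) zmed 0.0059631249121104846
drying_rack_top 0.87 [0.0, 220.0, 55.8, 88.4] rect ((624.0680541992188, 37.36737060546875), (76.14136505126953, 119.4853744506836), 72.99932861328125) cent [0.6195 0.042 ] circ ((621.0994873046875, 37.13970184326172), 65.78079223632812) zmed 0.008733520696542874
t 28.73 pos [0.4591 0.3646 0.2075] xang 189.34 tilt 0.15 F [-0.43  0.94 -0.51] w 0.0427 j [ 0.94  0.33  0.16 -0.   -1.39 -2.35]
shift [-0.0694  0.2169  0.8378] turn [ 0.0003  0.0003 -0.0004] rows>= 2.8
```

View pics/w13.png

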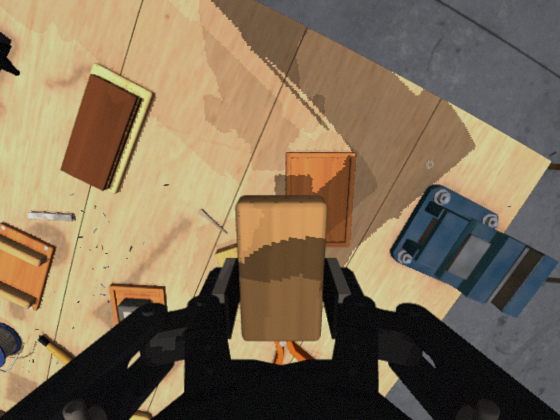

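The caul is held and the tray shows at (320,200), with its centre at about (0.4665, 0.411). The vise stays clear.

```bash
python3 - <<'E'
from h import *
go(.4665,.411,.04,189.55)
E
```

```text
shift [-0.0727  0.2209  0.8376] turn [ 0.0003  0.0003 -0.0006] rows>= 2.8
```

Call:
{"api": "arm_command", "payload": {
  "moves": [
    [-0.07, 0.2, 0.05, 0, 0, 0, 0],
    [-0.073, 0.222, 0.25, 0, 0, 0, 0],
    [-0.073, 0.222, 0.5, 0, 0, 0, 0],
    [-0.073, 0.222, 0.75, 0, 0, 0, 0],
    [-0.073, 0.222, 0.83, 0, 0, 0, 0],
    [-0.073, 0.222, 0.83, 0, 0, 0, 0],
    [-0.073, 0.222, 0.83, 0, 0, 0, 0]
  ]
}}

```text
time: 29.65
ee_pos: [0.4678, 0.4124, 0.0442]
ee_rot: [-0.082, 0.997, 0.002, 0.003]
wrist_force: [-0.3, 0.1, 0.2]
grip_width: 0.0425
```

```bash
python3 - <<'E'
from h import *
st();go(.4665,.411,.0156,189.55)
p,d,X=cloud("wrist"); cv2.imwrite("pics/w14.png",p)
E
```

```text
t 29.65 pos [0.4678 0.4124 0.0442] xang 189.36 tilt 0.4 F [-0.28  0.08  0.22] w 0.0425 j [ 0.97  0.51 -0.01  0.   -1.05 -2.38]
shift [ 0.0085 -0.0067  0.1428] turn [ 0.0007  0.0009 -0.0005] rows>= 0.5
```

View pics/w14.png

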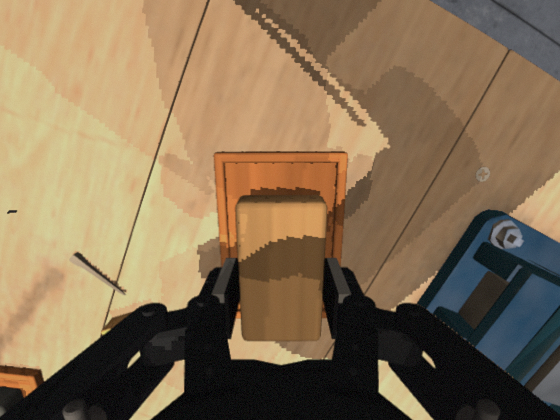

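The tray spans columns 215–347 and the caul 238–328, so it is centred sideways. Going down.

Call:
{"api": "arm_command", "payload": {
  "moves": [
    [0.008, -0.006, 0.06, 0.0007, 0.0009, 0, 0],
    [0.008, -0.006, 0.12, 0.0007, 0.0009, 0, 0],
    [0.008, -0.006, 0.138, 0.0007, 0.0009, 0, 0],
    [0.008, -0.006, 0.138, 0.0007, 0.0009, 0, 0],
    [0.008, -0.006, 0.138, 0.0007, 0.0009, 0, 0]
  ]
}}

```text
time: 30.32
ee_pos: [0.4666, 0.4114, 0.0167]
ee_rot: [-0.082, 0.997, 0.0, 0.0]
wrist_force: [-0.1, -0.2, -1.0]
grip_width: 0.0426
```

```bash
python3 - <<'E'
from h import *
st();go(.4665,.411,.0136,189.55)
E
```

```text
t 30.32 pos [0.4666 0.4114 0.0167] xang 189.37 tilt 0.03 F [-0.09 -0.19 -1.01] w 0.0426 j [ 0.97  0.54 -0.04 -0.   -1.   -2.38]
shift [ 0.0009 -0.0017  0.0157] turn [ 0.0001  0.     -0.0005] rows>= 0.1
```

Call:
{"api": "arm_command", "payload": {
  "moves": [
    [0, 0, 0.01, 0, 0, 0, 0],
    [0, 0, 0.012, 0, 0, 0, 0],
    [0, 0, 0.012, 0, 0, 0, 0]
  ]
}}

```text
time: 30.7
ee_pos: [0.4666, 0.4113, 0.0144]
ee_rot: [-0.082, 0.997, 0.0, 0.0]
wrist_force: [0.3, -0.2, -0.3]
grip_width: 0.0427
```

Call:
{"api": "arm_command", "payload": {
  "moves": [
    [0, 0, 0.005, 0, 0, 0, 0],
    [0, 0, 0.005, 0, 0, 0, 0]
  ]
}}

```text
time: 30.95
ee_pos: [0.4667, 0.4114, 0.0136]
ee_rot: [-0.082, 0.997, 0.0, 0.0]
wrist_force: [-0.9, 0.3, 1.2]
grip_width: 0.0429
```

Contact. I'll release and rise.

Call:
{"api": "arm_command", "payload": {
  "moves": [
    [0, 0, 0, 0, 0, 0, 0.52],
    [0, 0, 0, 0, 0, 0, 0.6],
    [0, 0, 0, 0, 0, 0, 0.75],
    [0, 0, 0, 0, 0, 0, 0.9],
    [0, 0, 0, 0, 0, 0, 1],
    [0, 0, -0.1, 0, 0, 0, 1],
    [0, 0, -0.35, 0, 0, 0, 1],
    [0, 0, -0.6, 0, 0, 0, 1],
    [0, 0, -0.85, 0, 0, 0, 1],
    [0, 0, -0.95, 0, 0, 0, 1],
    [0, 0, -0.95, 0, 0, 0, 1]
  ]
}}

```text
time: 32.33
ee_pos: [0.4673, 0.412, 0.2056]
ee_rot: [-0.082, 0.997, 0.002, 0.002]
wrist_force: [0.1, 0.4, 0.3]
grip_width: 0.0857
```

```bash
python3 - <<'E'
from h import *
st();go(.4283,.1587,.2,161.3)
p,d,X=cloud("wrist"); cv2.imwrite("pics/w15.png",p)
m=(np.hypot(X[...,0]-.4665,X[...,1]-.411)<0.055)&(X[...,2]>.018)&(X[...,2]<.03)
q=X[m];print(len(q),cv2.minAreaRect((q[:,:2]*1000).astype(np.float32)),np.median(q[:,2]))
E
python3 meas.py
```

```text
t 32.33 pos [0.4673 0.412  0.2056] xang 189.38 tilt 0.29 F [0.08 0.42 0.28] w 0.0857 j [ 0.97  0.41  0.26  0.   -1.42 -2.38]
shift [ 0.3987 -1.2178  0.0225] turn [0.0007 0.0004 0.078 ] rows>= 4.1
2687 ((465.9271545410156, 410.75360107421875), (78.83039093017578, 43.97842025756836), 9.594193458557129) 0.023472222725382907
square_tray_floor 0.67 [70.0, 272.1, 62.9, 54.1] rect ((655.6202392578125, 202.03929138183594), (78.5999526977539, 77.46363067626953), 6.1815948486328125) cent [0.641 0.204] circ ((653.2996826171875, 202.47738647460938), 51.271942138671875) zmed 0.006360843333381105
caul_tray_floor 0.7 [250.4, 139.1, 66.0, 101.0] rect ((466.9643859863281, 411.244140625), (114.90474700927734, 80.924560546875), 9.4081449508667) cent [0.4622 0.4115] circ ((467.2268981933594, 412.1990051269531), 68.24935150146484) zmed 0.006281632403017934
drying_rack_top 0.74 [1.8, 225.5, 17.0, 72.5] rect ((630.39453125, 69.6317138671875), (23.5649356842041, 112.6164779663086), 81.66368865966797) cent [0.6177 0.0685] circ ((628.8152465820312, 58.85444641113281), 56.315372467041016) zmed 0.008042541321080066
```

View pics/w15.png

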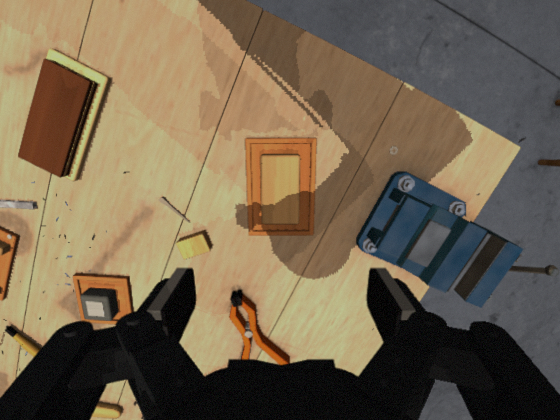

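The caul lies centred and aligned in its tray at (280,188). The panel is next, with its x axis at -18.7°.

Call:
{"api": "arm_command", "payload": {
  "moves": [
    [0.08, -0.25, 0, 0, 0.0004, 0.02, 1],
    [0.16, -0.5, 0, 0, 0.0004, 0.04, 1],
    [0.25, -0.75, 0, 0, 0.0004, 0.06, 1],
    [0.32, -0.98, 0, 0, 0.0004, 0.078, 1],
    [0.32, -0.98, 0, 0, 0.0004, 0.078, 1],
    [0.32, -0.98, 0, 0, 0.0004, 0.078, 1]
  ]
}}

```text
time: 33.38
ee_pos: [0.4352, 0.2072, 0.2023]
ee_rot: [0.162, 0.987, -0.001, -0.002]
wrist_force: [-0.0, -0.1, 0.2]
grip_width: 0.0855
```

```bash
python3 - <<'E'
from h import *
st();go(.4283,.1587,.14,161.3)
E
```

```text
t 33.38 pos [0.4352 0.2072 0.2023] xang 161.31 tilt 0.22 F [-0.   -0.13  0.16] w 0.0855 j [ 0.77  0.13 -0.12 -0.   -1.32 -2.67]
shift [-0.0463 -0.24    0.312 ] turn [-0.0003 -0.0005  0.    ] rows>= 1.3
```

Call:
{"api": "arm_command", "payload": {
  "moves": [
    [-0.025, -0.12, 0.15, 0, -0.0005, 0, 1],
    [-0.046, -0.24, 0.3, 0, -0.0005, 0, 1],
    [-0.046, -0.24, 0.312, 0, -0.0005, 0, 1],
    [-0.046, -0.24, 0.312, 0, -0.0005, 0, 1],
    [-0.046, -0.24, 0.312, 0, -0.0005, 0, 1]
  ]
}}

```text
time: 34.0
ee_pos: [0.4291, 0.16, 0.1408]
ee_rot: [0.162, 0.987, -0.0, 0.0]
wrist_force: [0.5, -0.2, -0.9]
grip_width: 0.0854
```

```bash
python3 stack.py;  python3 - <<'E'
from h import *
st();go(.4283,.1587,.018,161.3)
p,d,X=cloud("wrist"); cv2.imwrite("pics/w16.png",p)
# fingertips: lowest points of fingers vs TCP
m=(X[...,2]>.12)&(d>0); print("lowest gripper pts rel TCP", np.percentile(X[...,2][m],[0.2,1,5])-manip.get_obs()["ee_pos"][2])
E
```

```text
panel 7013 0.02847445898067208 ((428.07110595703125, 158.87750244140625), (52.139808654785156, 112.31803894042969), 71.2896499633789)
t 34.05 pos [0.429  0.1598 0.1408] xang 161.37 tilt 0.07 F [0.5  0.21 0.65] w 0.0854 j [ 0.7   0.12 -0.29  0.   -1.15 -2.6 ]
shift [ 0.0022 -0.0059  0.6139] turn [-0.0001  0.0002  0.0002] rows>= 2.0
lowest gripper pts rel TCP [0.01576794 0.02034107 0.03410132]
```

View pics/w16.png

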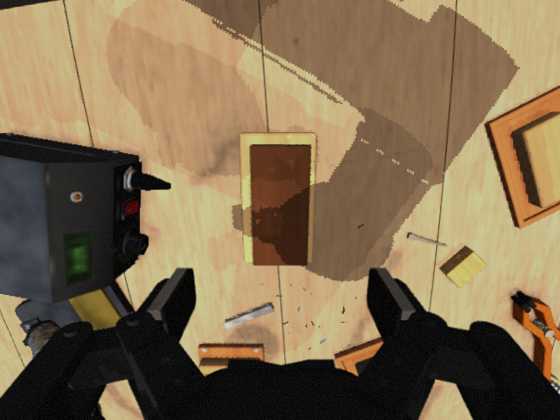

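The panel alone remains, at (280,205), centred between the fingers. Descending to grasp above the board.

Call:
{"api": "arm_command", "payload": {
  "moves": [
    [0.002, -0.004, 0.25, 0, 0, 0, 1],
    [0.002, -0.004, 0.48, 0, 0, 0, 1],
    [0.002, -0.004, 0.6, 0, 0, 0, 1],
    [0.002, -0.004, 0.615, 0, 0, 0, 1],
    [0.002, -0.004, 0.615, 0, 0, 0, 1],
    [0.002, -0.004, 0.615, 0, 0, 0, 1]
  ]
}}

```text
time: 34.85
ee_pos: [0.4292, 0.1596, 0.019]
ee_rot: [0.162, 0.987, 0.0, 0.001]
wrist_force: [-0.1, 0.3, 0.9]
grip_width: 0.0857
```

```bash
python3 - <<'E'
from h import *
st();go(.4281,.1588,.0155,161.3)
E
```

```text
t 34.85 pos [0.4292 0.1596 0.019 ] xang 161.38 tilt 0.16 F [-0.14  0.27  0.93] w 0.0857 j [ 0.7   0.26 -0.48  0.   -0.83 -2.6 ]
shift [ 0.0041 -0.0056  0.0175] turn [0.0002 0.0004 0.0002] rows>= 0.1
```

Call:
{"api": "arm_command", "payload": {
  "moves": [
    [0.004, -0.005, 0.018, 0.0002, 0.0004, 0, 1],
    [0.004, -0.005, 0.018, 0.0002, 0.0004, 0, 1],
    [0.004, -0.005, 0.018, 0.0002, 0.0004, 0, 0.7],
    [0.004, -0.005, 0.018, 0.0002, 0.0004, 0, 0.5],
    [0.004, -0.005, 0.018, 0.0002, 0.0004, 0, 0.3],
    [0.004, -0.005, 0.018, 0.0002, 0.0004, 0, 0],
    [0.004, -0.005, 0.018, 0.0002, 0.0004, 0, 0],
    [0.004, -0.005, 0.018, 0.0002, 0.0004, 0, 0],
    [0.004, -0.005, 0.018, 0.0002, 0.0004, 0, 0]
  ],
  "force": 50
}}

```text
time: 35.98
ee_pos: [0.4285, 0.1591, 0.0158]
ee_rot: [0.162, 0.987, 0.0, 0.0]
wrist_force: [-1.4, -0.4, 6.0]
grip_width: 0.0505
```

Call:
{"api": "arm_command", "payload": {
  "moves": [
    [0, 0, -0.03, 0, 0, 0, 0],
    [0, 0, -0.06, 0, 0, 0, 0],
    [0, 0, -0.1, 0, 0, 0, 0],
    [0, 0, -0.1, 0, 0, 0, 0]
  ]
}}

```text
time: 36.48
ee_pos: [0.4289, 0.1594, 0.0366]
ee_rot: [0.162, 0.987, 0.001, 0.001]
wrist_force: [-0.4, 0.1, -0.9]
grip_width: 0.0505
```

```bash
python3 - <<'E'
from h import *
st()
p,d,X=cloud("wrist"); cv2.imwrite("pics/w17.png",p)
E
```

```text
t 36.48 pos [0.4289 0.1594 0.0366] xang 161.4 tilt 0.14 F [-0.41  0.05 -0.91] w 0.0505 j [ 0.7   0.24 -0.46  0.   -0.88 -2.6 ]
```

View pics/w17.png

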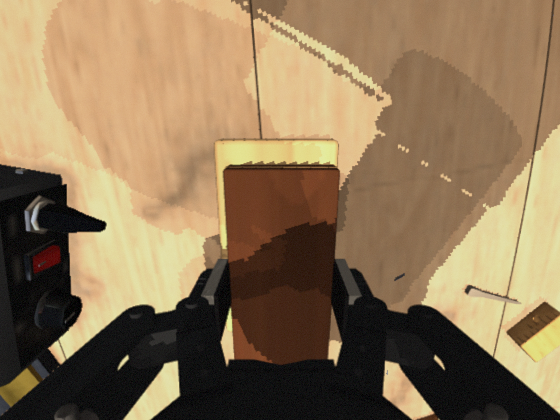

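The panel is held level. Its underside is 3.8 mm below the TCP. I'll lift clear of the soldering iron and go to the rack.

Call:
{"api": "arm_command", "payload": {
  "moves": [
    [0, 0, -0.25, 0, 0, 0, 0],
    [0, 0, -0.5, 0, 0, 0, 0],
    [0, 0, -0.75, 0, 0, 0, 0],
    [0, 0, -1.0, 0, 0, 0, 0],
    [0, 0, -1.0, 0, 0, 0, 0],
    [0, 0, -1.0, 0, 0, 0, 0]
  ]
}}

```text
time: 37.28
ee_pos: [0.4278, 0.159, 0.2352]
ee_rot: [0.162, 0.987, 0.0, -0.0]
wrist_force: [-0.0, -0.2, -2.3]
grip_width: 0.0505
```

```bash
python3 - <<'E'
from h import *
st();go(.6225,.033,.25,161.6)
E
```

```text
t 37.27 pos [0.4278 0.159  0.2352] xang 161.38 tilt 0.05 F [-0.03 -0.24 -2.32] w 0.0505 j [ 0.7   0.07 -0.11 -0.   -1.39 -2.6 ]
shift [-1.1236 -0.286  -0.0746] turn [ 0.0001 -0.0001 -0.0006] rows>= 3.7
```

Call:
{"api": "arm_command", "payload": {
  "moves": [
    [-0.25, -0.06, -0.05, 0, 0, 0, 0],
    [-0.45, -0.11, -0.07, 0, 0, 0, 0],
    [-0.6, -0.15, -0.07, 0, 0, 0, 0],
    [-0.6, -0.15, -0.07, 0, 0, 0, 0],
    [-0.6, -0.15, -0.07, 0, 0, 0, 0]
  ]
}}

```text
time: 37.9
ee_pos: [0.5312, 0.0922, 0.2477]
ee_rot: [0.162, 0.987, -0.0, -0.001]
wrist_force: [0.0, 0.1, -0.2]
grip_width: 0.0504
```

```bash
python3 meas.py; python3 - <<'E'
from h import *
st();go(.6225,.033,.25,161.6)
p,d,X=cloud("wrist"); cv2.imwrite("pics/w18.png",p)
# battens from top cam (unoccluded?) 
p,d,X=cloud("top"); cv2.imwrite("pics/t18.png",p[120:280,180:420])
E
```

```text
round_tray_floor 0.57 [97.3, 266.7, 49.5, 43.2] rect ((606.4194946289062, -187.15673828125), (70.32546997070312, 74.06683349609375), 30.104429244995117) cent [ 0.6036 -0.1829] circ ((605.9763793945312, -188.70692443847656), 38.87704086303711) zmed 0.006146386929826997
square_tray_floor 0.68 [348.5, 209.9, 64.6, 63.3] rect ((656.0272216796875, 199.4960479736328), (75.9864730834961, 73.97640228271484), 6.77445650100708) cent [0.6521 0.1977] circ ((656.2264404296875, 198.84561157226562), 50.786949157714844) zmed 0.006777795896693639
caul_tray_floor 0.86 [470.2, 1.6, 85.4, 110.2] rect ((467.5277099609375, 410.0738525390625), (116.06647491455078, 85.04654693603516), 9.638853073120117) cent [0.4676 0.4014] circ ((467.27056884765625, 409.6968994140625), 69.51065063476562) zmed 0.006823023517579713
caul_tray_floor 0.38 [347.4, 208.2, 66.7, 66.8] rect ((656.1975708007812, 199.889404296875), (77.57831573486328, 75.82185363769531), 6.755756378173828) cent [0.6527 0.1987] circ ((657.0042724609375, 199.5762481689453), 51.84365463256836) zmed 0.00667845601632408
t 38.15 pos [0.5315 0.0926 0.2493] xang 161.43 tilt 0.06 F [-0.33  0.81 -0.85] w 0.0507 j [ 0.46  0.23  0.12 -0.   -1.46 -2.36]
shift [-0.5263 -0.1378 -0.0037] turn [ 0.0002 -0.     -0.0005] rows>= 1.7
```

View pics/w18.png

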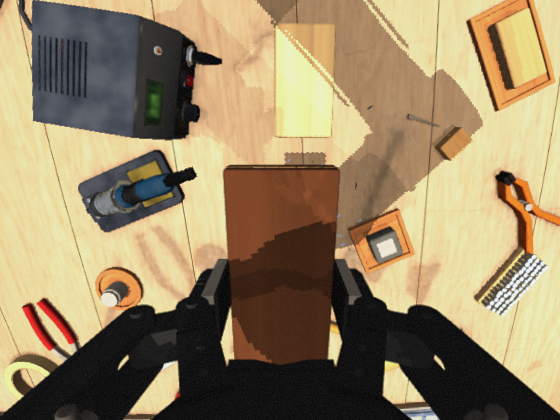

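```bash
python3 - <<'E'
from h import *
X=np.load("X1.npy")
a=np.radians(-18.4);c=np.array([.6225,.032]);e=np.array([np.cos(a),np.sin(a)]);f=np.array([-e[1],e[0]])
m=(X[...,2]>.018)&(X[...,2]<.028)
q=X[m];l=np.c_[(q[:,:2]-c)@e,(q[:,:2]-c)@f]
k=(abs(l[:,0])<.05)&(abs(l[:,1])<.045);l=l[k]
for s in(-1,1):
    b=l[np.sign(l[:,0])==s];print(s,len(b),np.percentile(b,[3,97],0).round(4),np.median(b,0).round(4),np.polyfit(b[:,1],b[:,0],1).round(4))
E
```

```text
-1 268 [[-0.042  -0.0309]
 [-0.031   0.0321]] [-0.0376  0.0006] [-0.0038 -0.0373]
1 264 [[ 0.0308 -0.0306]
 [ 0.0426  0.0352]] [0.0347 0.0013] [-0.0123  0.0355]
```

The batten depths put the rack centre within 1 mm of (0.6225, 0.033). Moving over it and down.

Call:
{"api": "arm_command", "payload": {
  "moves": [
    [-0.2, -0.05, 0, 0, 0, 0, 0],
    [-0.45, -0.12, 0, 0, 0, 0, 0],
    [-0.526, -0.138, 0.2, 0, 0, -0.0006, 0],
    [-0.526, -0.138, 0.5, 0, 0, -0.0006, 0],
    [-0.526, -0.138, 0.8, 0, 0, -0.0006, 0],
    [-0.526, -0.138, 0.95, 0, 0, -0.0006, 0],
    [-0.526, -0.138, 0.95, 0, 0, -0.0006, 0],
    [-0.526, -0.138, 0.95, 0, 0, -0.0006, 0]
  ]
}}

```text
time: 39.25
ee_pos: [0.624, 0.0333, 0.0614]
ee_rot: [0.159, 0.987, 0.001, 0.002]
wrist_force: [-0.1, 0.8, -0.5]
grip_width: 0.0507
```

```bash
python3 - <<'E'
from h import *
st();go(.6225,.033,.0293,161.7)
p,d,X=cloud("wrist"); cv2.imwrite("pics/w19.png",p)
E
```

```text
t 39.25 pos [0.624  0.0333 0.0614] xang 161.67 tilt 0.21 F [-0.08  0.81 -0.49] w 0.0507 j [ 0.3   0.5   0.02 -0.   -1.09 -2.19]
shift [ 0.0069 -0.0043  0.1603] turn [ 0.0004  0.0005 -0.0001] rows>= 0.5
```

View pics/w19.png

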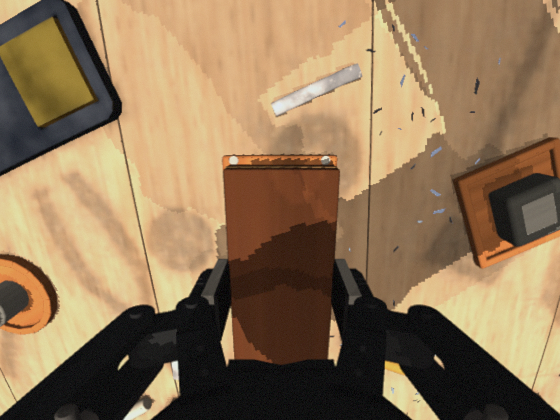

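The rack's near edge is at (280,158), in line with the panel. Lowering.

Call:
{"api": "arm_command", "payload": {
  "moves": [
    [0.006, -0.002, 0.07, 0.0004, 0.0005, 0, 0],
    [0.006, -0.002, 0.14, 0.0004, 0.0005, 0, 0],
    [0.006, -0.002, 0.155, 0.0004, 0.0005, 0, 0],
    [0.006, -0.002, 0.155, 0.0004, 0.0005, 0, 0],
    [0.006, -0.002, 0.155, 0.0004, 0.0005, 0, 0]
  ]
}}

```text
time: 39.92
ee_pos: [0.6234, 0.0335, 0.0311]
ee_rot: [0.159, 0.987, 0.0, 0.001]
wrist_force: [-0.2, -0.8, -1.0]
grip_width: 0.0506
```

```bash
python3 - <<'E'
from h import *
st();go(.6225,.033,.0268,161.7)
E
```

```text
t 39.92 pos [0.6234 0.0335 0.0311] xang 161.67 tilt 0.08 F [-0.17 -0.81 -1.02] w 0.0506 j [ 0.3   0.52 -0.02  0.   -1.03 -2.19]
shift [ 0.0036 -0.0039  0.0217] turn [ 0.0001  0.0002 -0.0001] rows>= 0.1
```

Call:
{"api": "arm_command", "payload": {
  "moves": [
    [0.003, 0, 0.01, 0, 0, 0, 0],
    [0.003, 0, 0.017, 0, 0, 0, 0],
    [0.003, 0, 0.017, 0, 0, 0, 0],
    [0.003, 0, 0.017, 0, 0, 0, 0]
  ]
}}

```text
time: 40.42
ee_pos: [0.6229, 0.0337, 0.0278]
ee_rot: [0.159, 0.987, 0.0, 0.001]
wrist_force: [-0.7, -0.3, -0.8]
grip_width: 0.0503
```

Call:
{"api": "arm_command", "payload": {
  "moves": [
    [0, 0, 0.005, 0, 0, 0, 0],
    [0, 0, 0.005, 0, 0, 0, 0]
  ]
}}

```text
time: 40.67
ee_pos: [0.623, 0.0337, 0.0269]
ee_rot: [0.159, 0.987, 0.0, 0.001]
wrist_force: [-0.9, 0.0, -0.3]
grip_width: 0.0505
```

Call:
{"api": "arm_command", "payload": {
  "moves": [
    [0, 0, 0.004, 0, 0, 0, 0],
    [0, 0, 0.004, 0, 0, 0, 0]
  ]
}}

```text
time: 40.92
ee_pos: [0.623, 0.0337, 0.0269]
ee_rot: [0.159, 0.987, 0.0, 0.001]
wrist_force: [-2.8, 0.4, 5.9]
grip_width: 0.0506
```

Contact. I'll release and rise.

Call:
{"api": "arm_command", "payload": {
  "moves": [
    [0, 0, 0, 0, 0, 0, 0.62],
    [0, 0, 0, 0, 0, 0, 0.75],
    [0, 0, 0, 0, 0, 0, 0.9],
    [0, 0, 0, 0, 0, 0, 1],
    [0, 0, 0, 0, 0, 0, 1],
    [0, 0, -0.1, 0, 0, 0, 1],
    [0, 0, -0.35, 0, 0, 0, 1],
    [0, 0, -0.6, 0, 0, 0, 1],
    [0, 0, -0.85, 0, 0, 0, 1],
    [0, 0, -0.95, 0, 0, 0, 1],
    [0, 0, -0.95, 0, 0, 0, 1]
  ]
}}

```text
time: 42.3
ee_pos: [0.6235, 0.0338, 0.2189]
ee_rot: [0.159, 0.987, 0.001, 0.003]
wrist_force: [-0.0, 0.1, -0.7]
grip_width: 0.0856
```

```bash
python3 - <<'E'
from h import *
st()
p,d,X=cloud("wrist"); cv2.imwrite("pics/w20.png",p)
for nm,c,r,(a,b) in [("panel",(.6225,.033),.07,(.034,.046)),("round",(.607,-.19),.03,(.03,.05)),("sq",(.657,.2),.03,(.02,.04))]:
    m=(np.hypot(X[...,0]-c[0],X[...,1]-c[1])<r)&(X[...,2]>a)&(X[...,2]<b);q=X[m]
    if len(q):print(nm,len(q),cv2.minAreaRect((q[:,:2]*1000).astype(np.float32)),np.median(q[:,2]),"plane",np.linalg.lstsq(np.c_[q[:,:2],np.ones(len(q))],q[:,2],rcond=None)[0].round(3))
p,d,X=cloud("scene"); cv2.imwrite("pics/s20.png",p)
E
```

```text
t 42.3 pos [0.6235 0.0338 0.2189] xang 161.69 tilt 0.35 F [-0.03  0.15 -0.71] w 0.0856 j [ 0.3   0.4   0.29  0.   -1.45 -2.19]
panel 4629 ((623.1597290039062, 33.45281219482422), (52.07164001464844, 111.92875671386719), 71.68043518066406) 0.03949530132031537 plane [ 0.    -0.     0.039]
round 343 ((607.4794921875, -187.76132202148438), (23.79739761352539, 24.690231323242188), 60.521915435791016) 0.035173969256243665 plane [ 0.04  -0.102 -0.009]
sq 1089 ((656.484130859375, 199.5154571533203), (37.81449890136719, 37.65498352050781), 6.520118713378906) 0.02736158217794349 plane [0.026 0.041 0.002]
```

View pics/w20.png

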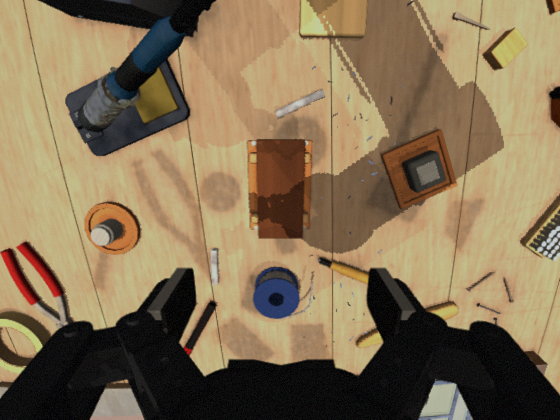

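View pics/s20.png

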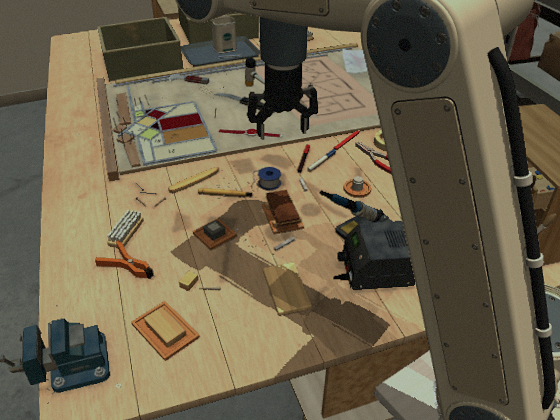

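Both pictures show every piece in its place: the panel across both battens at (280,188), the square weight at (420,170) and the round weight at (105,232). In the scene view the caul is at (165,328). The gripper hangs free. I'll hold still for a moment and hand in.

Call:
{"api": "arm_command", "payload": {
  "moves": [
    [0, 0, 0, 0, 0, 0, 1],
    [0, 0, 0, 0, 0, 0, 1],
    [0, 0, 0, 0, 0, 0, 1],
    [0, 0, 0, 0, 0, 0, 1]
  ]
}}

```text
time: 42.9
ee_pos: [0.6221, 0.0338, 0.2156]
ee_rot: [0.159, 0.987, 0.0, 0.0]
wrist_force: [-0.5, 0.0, -0.0]
grip_width: 0.0854
```

```bash
python3 -c "
from h import *
st();print(manip.finish_job())"
```

```text
t 42.9 pos [0.6221 0.0338 0.2156] xang 161.68 tilt 0.02 F [-0.49  0.02 -0.04] w 0.0854 j [ 0.3   0.41  0.28 -0.   -1.45 -2.19]
the job is handed in; nothing more can be done
None
```

I took the stack apart from the top in order: round weight, square weight, caul, panel. Each piece was lowered until the wrist force showed contact, then released. I handed the job in at 42.9 s of the 125 s allowed; no verdict is reported.

The last wrist-camera checks put every piece well inside the 12 mm tolerance:

| Piece | Off the measured centre of its place | Top surface, measured (expected) | Turned from its place |
|---|---|---|---|
| Round weight | about 1–2 mm | 35 mm (35) | not judged |
| Square weight | about 1–2 mm | 27.4 mm (27) | about 0° |
| Caul | about 1 mm | 23.5 mm (23) | about 0.2° |
| Panel | about 1 mm | 39.5 mm (39) | under 1° |

- **Disagreement:** different views disagreed by about 2–3 mm on the tray and rack centres, and by about 2 mm on the round weight's own position.
- **Flatness:** the panel's fitted plane was level. The same fit on the two weights gave slopes of about 0.05 and 0.11, but it took in points from their sides, so I relied on the top heights and the pictures there.
- **Failures:** no check failed, nothing was dropped, and the gripper hung clear of everything when I handed in.

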